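# Sort two mixed spool trays and stack the emptied one

### The job

The thread spools on the finishing table are mixed up: make the long tray that already holds two big spools a full tray of the three big ones, and the other long tray a full tray of the three small ones, one upright spool to a pocket, using the free pockets on the way. Then stack the emptied short tray squarely, right way up, on top of the pile of empty short trays. Never let a spool topple over.

Things in the scene. Friction and masses are not known exactly. Their poses are not given: they have to be found in the camera images.
- trayL: Long grey tray for the big spools: holds two big spools and one small at the start, in any pockets. Walls, dividers, floor 3 mm thick; rim 20 mm above underside; pockets 60 mm square inside, 192 mm long (x), 66 wide (y); pocket centres at x = -63, 0, +63 mm. Fixed, turned up to 0.25 rad. Origin: centre of underside; z up.
- trayS: Long grey tray for the small spools: holds one big spool, one small and one free pocket at the start, in any order. Walls, dividers, floor 3 mm thick; rim 20 mm above underside; pockets 60 mm square inside, 192 mm long (x), 66 wide (y); pocket centres at x = -63, 0, +63 mm. Fixed, turned up to 0.25 rad. Origin: centre of underside; z up.
- trayT_mid (a point): Loose short grey tray, 0.11 kg, with a small spool in one pocket (either), the other free. Walls, dividers, floor 3 mm thick; rim 20 mm above underside; pockets 60 mm square inside, centres at x = -31.5, +31.5 mm. 129 mm long (x), 66 wide (y): grip across the width from above. Point: tray centre, 10 mm above its underside; z up. Turned up to 0.25 rad.
- stack: Pile of two empty short grey trays like the loose one, 129 mm long (x), 66 wide (y), 40 high in all, fixed, turned up to 0.25 rad. A third rests with its flat underside on the top rim, no interlocking. Origin: centre of the pile's underside; z up.
- big1_mid (a point): Big thread spool, off-white with card flanges: rigid upright cylinder 44 mm in diameter, 80 mm high, about 0.11 kg; starts in the big spools' tray. This point: its centre, half-way up (40 mm above its underside); z along its axis. In a pocket its underside is 3 mm above the tray's; 60 mm of it stand above the rim.
- big2_mid (a point): Big thread spool, off-white with card flanges: rigid upright cylinder 44 mm in diameter, 80 mm high, about 0.11 kg; starts in the big spools' tray. This point: its centre, half-way up (40 mm above its underside); z along its axis. In a pocket its underside is 3 mm above the tray's; 60 mm of it stand above the rim.
- big3_mid (a point): Big thread spool, off-white with card flanges: rigid upright cylinder 44 mm in diameter, 80 mm high, about 0.11 kg; starts, misplaced, in the small spools' tray. This point: its centre, half-way up (40 mm above its underside); z along its axis. In a pocket its underside is 3 mm above the tray's; 60 mm of it stand above the rim.
- small1_mid (a point): Small thread spool, off-white with card flanges: rigid upright cylinder 28 mm in diameter, 60 mm high, about 0.04 kg; starts, misplaced, in the big spools' tray. This point: its centre, half-way up (30 mm above its underside); z along its axis. In a pocket its underside is 3 mm above the tray's; 43 mm of it stand above the rim; grip above the rim.
- small2_mid (a point): Small thread spool, off-white with card flanges: rigid upright cylinder 28 mm in diameter, 60 mm high, about 0.04 kg; starts in the small spools' tray. This point: its centre, half-way up (30 mm above its underside); z along its axis. In a pocket its underside is 3 mm above the tray's; 43 mm of it stand above the rim; grip above the rim.
- small3_mid (a point): Small thread spool, off-white with card flanges: rigid upright cylinder 28 mm in diameter, 60 mm high, about 0.04 kg; starts in the loose short tray. This point: its centre, half-way up (30 mm above its underside); z along its axis. In a pocket its underside is 3 mm above the tray's; 43 mm of it stand above the rim; grip above the rim.

How it is judged:
By the outcome, as a careful person would: the job done as asked, in the order asked, and still so for the second after the job is handed in, with the robot touching nothing.
It also fails if it takes over 120 s, if anything falls off the work surface, if the arm or the gripper's body presses on something with over 40 N, if the wrist force passes 120 N, or if a joint passes its speed limit or range.

### The arm

A 6-joint arm with a two-finger parallel gripper is mounted at the origin on the work surface. World frame = base frame: x ahead of the robot, y to its left, z up, the work surface at z = 0. Lengths are in mm, angles in rad, forces in N, time in s.
With the tool pointing down it reaches from about 350 to 975 mm from the base axis. Payload 7.1 kg.
Tool frame: the origin (TCP) lies on the centre line of the jaws, within the pads' length; the fingertips stand 17 mm ahead of it and the grasp point (between the pads) lies 2 mm behind it; z points along the fingers, y is the direction in which the jaws open and shut (so a half turn about z gives the same grasp; the last joint's range is limited). The gripper opens to 88 mm and grips with 3 to 60 N. Pads are 20 mm wide; open, the fingers measure 115 mm over their backs; the gripper's body (75 mm by 178 mm) begins 61 mm behind the grasp point.
Start: joints at [-1.247, 0.423, 1.63, -0, 1.089, -0.019], TCP at [210.095, -588.613, 239.675] pointing down, gripper open.
Joint ranges: [-3, 3], [-0.9, 2.11], [0.09, 2.58], [-1.31, 4.45], [0.11, 2.69], [-2.54, 2.54]. Speed limits (rad/s): [2.39, 2.39, 3.01, 3.14, 3.14, 3.14].

### API

Orientations are given as a rotation vector (axis times angle).
In Python, from workcell import ctrl, imaging, workorder gives the robot as it stands. The module is installed in compiled form; this text tells all that it offers.
- The arm moves only by the shell command python3 -m crank 'ROWS' [OPENING]. ROWS is JSON, a list of rows, each an object with "travel": the shift along the tool's x, y, z as a fraction of full scale, a list of three; "turn": the turn about the tool's z as a fraction of full scale. In form: [{"travel": [dx, dy, dz], "turn": turn}, ...]. A call has 1 to 20 rows; each row shifts and turns the pose as measured when the row begins, along the tool's axes as they then stand; what a row does not reach is not made up. Full scale, the value 1, is 5 cm for a shift and 0.1 rad for a turn. A row lasts 1/10 s, in which the tool goes at most 50 mm and 8.59 degrees, less where a joint would pass 70% of its speed; a pose out of reach is approached as far as the arm can. A call with a number of a shift or a turn outside -1 to 1 is refused whole. A call with a gripper value outside its range is refused whole. OPENING is the gripper command: -1 is shut, 1 is fully open, values between are in proportion, set as the call begins (- or left out, the last holds). The fingers move at their own pace and stop on an object; the grip force is fixed at half the most. Time passes only in rows, so rows that do not move let the fingers close. It gives the time, the measured TCP pose, the force and the opening at its end, in the units of the state.
- ctrl.get_obs(): the state, without advancing time (a new reading comes with each control period).
- imaging.get_image(name): name is "side" or "top" or "wrist"; returns the picture (420x560x3 uint8, blue, green, red); there is no depth.
- imaging.camera_info(name): a dict with "camera_matrix" (3x3 intrinsics, pixels), "k1" (the pictures are not rectified: a ray, as slopes to the right and down, at radius r is drawn at 1 + k1 r^2 times it, then the intrinsics apply), "rvec" (rotation vector, rad) and "tvec" (3), from world to camera coordinates, as OpenCV has them. Camera axes: x right, y down, z forward; pixel columns grow to the right and rows downward; lengths in mm; the calibration is good to about 2 mm. A picture is of the moment at which its call begins: read the wrist's pose just before it. camera_info takes no time and is no camera call; for the wrist camera it gives the pose at the moment of the call.
- workorder.close_job(): hands the job in, once; it reports no verdict.
The state is a dict: "t": time; "qpos": joint angles; "qvel": joint speeds; "joint_torque": joint torques, N m; "ee_pos": TCP position; "orientation": TCP orientation; "ft_force": force on the tool from outside, world axes, zero at the start; "moment": the same for the moment, N m; "width": finger opening in mm.
Only numpy, scipy, OpenCV 4.12 (cv2) and the standard library are available. Lean on these libraries where they do the work, as an engineer would, in place of code of your own. Each camera call takes 0.05 s, during which the arm holds its last target.

## Working session

There is one attempt and no reset: what is moved stays moved. The work goes in short steps, Python scripts to look and compute and a shell command to move; the robot and the scene stay as the last step left them, time stands still between calls to the robot, and variables do not carry over. Pictures are saved under pics/ and viewed, and the job is handed in when it is done.

```bash
mkdir -p pics; ls
python3 - <<'E'
from workcell import ctrl, imaging
import cv2
print(ctrl.get_obs())
for n in ("top","side","wrist"):
    im=imaging.get_image(n); cv2.imwrite(f"pics/{n}0.png",im); print(n,imaging.camera_info(n))
E
```

```text
pics
{'t': 0.0, 'qpos': array([-1.24698924e+00,  4.23828089e-01,  1.63070712e+00, -4.59991299e-06,
        1.08857430e+00, -1.89695865e-02]), 'qvel': array([-0.00138621,  0.00045003, -0.00079064,  0.00045179, -0.00184848,
       -0.00046197]), 'joint_torque': array([-1.24852464e-03, -5.44625473e+01, -2.73661995e+01,  6.43745530e-02,
        2.27085646e-02, -1.38484252e-04]), 'ee_pos': array([ 209.93542834, -588.11866496,  238.90290537]), 'orientation': array([-3.09408768e+00, -5.35547937e-01,  3.67909887e-04]), 'ft_force': array([-0.42056535,  0.48902555, -0.84689532]), 'moment': array([ 0.02176407, -0.03549284,  0.00776124]), 'width': 87.63472696812035}
top {'camera_matrix': array([[500.74039266,   0.        , 276.66269517],
       [  0.        , 500.74039266, 210.11350223],
       [  0.        ,   0.        ,   1.        ]]), 'k1': -0.14544681185241268, 'rvec': array([ 2.13788032, -2.11531097,  0.22528873]), 'tvec': array([ -14.52889354,  537.46324036, 1042.30620803])}
side {'camera_matrix': array([[464.79721795,   0.        , 270.08790637],
       [  0.        , 464.79721795, 203.99275561],
       [  0.        ,   0.        ,   1.        ]]), 'k1': 0.04721297339004471, 'rvec': array([ 2.09946251, -0.11896105,  0.09723194]), 'tvec': array([-538.13122657,   94.76816687,  975.56119164])}
wrist {'camera_matrix': array([[292.7063503 ,   0.        , 278.47674923],
       [  0.        , 292.7063503 , 207.00862919],
       [  0.        ,   0.        ,   1.        ]]), 'k1': 0.0011157326518785858, 'rvec': array([-2.37587887,  1.67365661,  0.23505576]), 'tvec': array([-624.77311516,  -34.57361372,  391.06109367])}
```

View pics/top0.png

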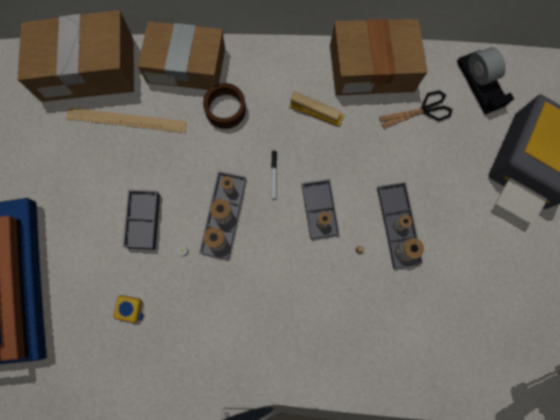

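View pics/side0.png

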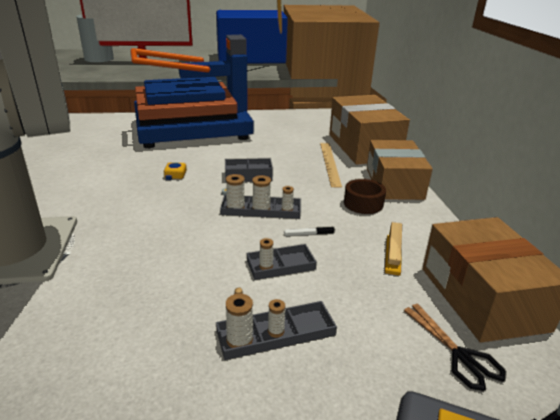

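View pics/wrist0.png

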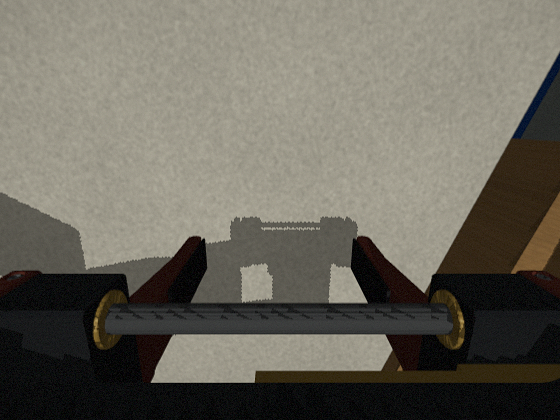

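The top view shows, left to right:
- the stack at (142,220)
- trayL at (223,215): small spool in the upper pocket, big ones in the middle and lower
- trayT at (320,210): small spool in the lower pocket
- trayS at (400,225): free upper pocket, small in the middle, big in the lower

The side view agrees. I'll zoom in to measure.

```bash
cat > h.py <<'E'
import numpy as np, cv2
from workcell import ctrl, imaging
from scipy.spatial.transform import Rotation as R
def cam(n): 
    c=imaging.camera_info(n); return c
def proj(c,P):
    p,_=cv2.projectPoints(np.asarray(P,float).reshape(-1,1,3),c['rvec'],c['tvec'],c['camera_matrix'],np.array([c['k1'],0,0,0.]))
    return p.reshape(-1,2)
def unproj(c,px,z):
    u=cv2.undistortPoints(np.asarray(px,float).reshape(-1,1,2),c['camera_matrix'],np.array([c['k1'],0,0,0.])).reshape(-1,2)
    Rm=cv2.Rodrigues(c['rvec'])[0]; o=-Rm.T@c['tvec']
    d=np.c_[u,np.ones(len(u))]@Rm
    return o+d*((np.broadcast_to(z,len(u))-o[2])/d[:,2])[:,None]
def rect(x,y,yaw,L,W,z):
    c,s=np.cos(yaw),np.sin(yaw)
    return np.array([[x+c*a-s*b,y+s*a+c*b,z] for a,b in((-L/2,-W/2),(L/2,-W/2),(L/2,W/2),(-L/2,W/2))])
E
python3 - <<'E'
import cv2
im=cv2.imread('pics/top0.png')
a=im[160:280,110:250]; b=im[160:280,290:430]
cv2.imwrite('pics/za.png',cv2.resize(a,None,fx=5.5,fy=5,interpolation=cv2.INTER_CUBIC)[:, :] )
cv2.imwrite('pics/zb.png',cv2.resize(b,None,fx=5.5,fy=5,interpolation=cv2.INTER_CUBIC))
E
```

```text
(no output)
```

View pics/za.png

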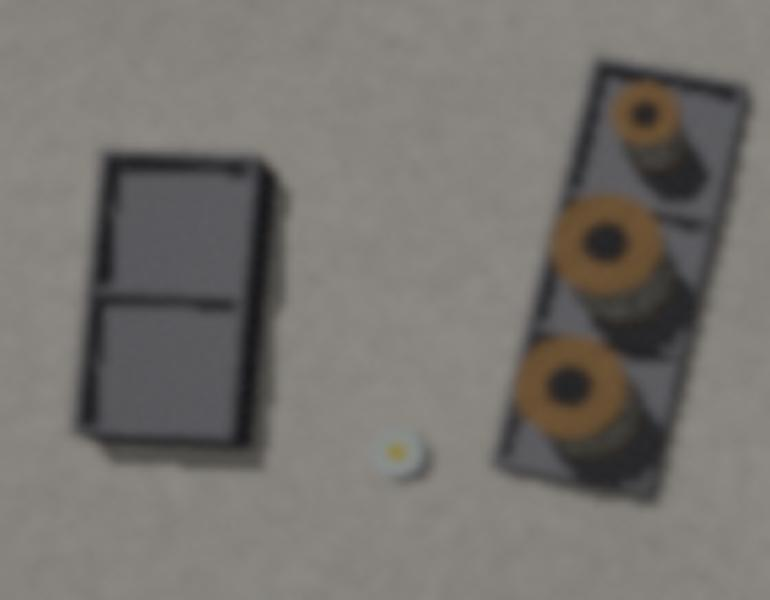

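View pics/zb.png

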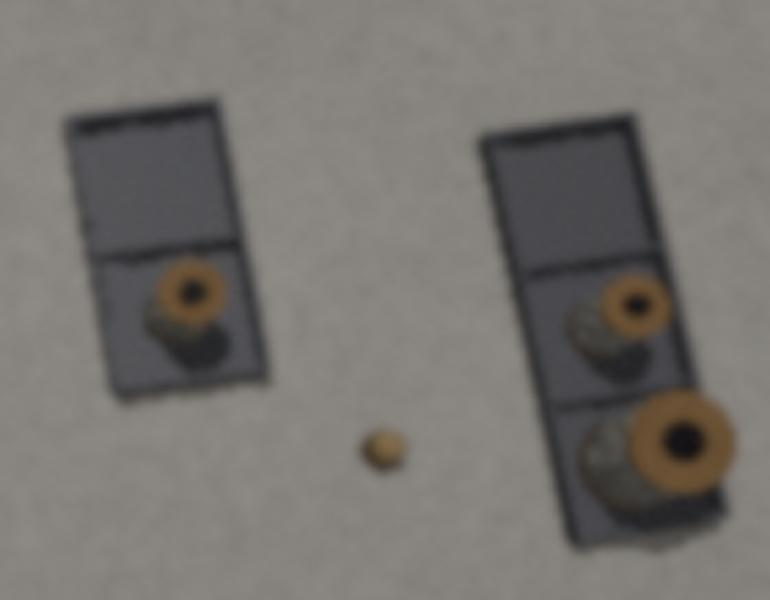

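Run:
```python
from h import *
from scipy.optimize import least_squares
c=cam('top')
def px(l,off): l=np.array(l,float); return np.c_[(l[:,0]+.5)/5.5-.5+off,(l[:,1]+.5)/5-.5+160]
T=dict(stack=([(105,152),(262,160),(243,442),(76,433)],110,129,40),
L=([(598,62),(748,92),(657,500),(497,465)],110,192,20),
T=([(68,118),(218,98),(268,380),(117,398)],290,129,20),
S=([(482,135),(633,115),(725,512),(574,545)],290,192,20))
poses={}
for n,(l,o,Ln,z) in T.items():
    p=px(l,o); w=unproj(c,p,z)
    # order TL(+x,+y),TR(+x,-y),BR(-x,-y),BL(-x,+y)
    f=lambda q:(rect(*q,Ln,66,z)[[2,1,0,3]]-w)[:,:2].ravel()
    r=least_squares(f,[*w.mean(0)[:2],0]); poses[n]=r.x
    print(n,r.x.round(3),'res',r.fun.round(1))
for n,q,o,z in (('Lmid',(607,242),110,83),('Llow',(569,387),110,83),('Lsm',(646,114),110,63),('Tsm',(193,291),290,63),('Ssm',(637,306),290,63),('Sbig',(684,441),290,83)):
    w=unproj(c,px([q],o),z)[0]; x,y,a=poses[n[0]]
    d=R.from_euler('z',-a).apply(w-[x,y,0]); print(n,w.round(1),'local',d.round(1))
```

```text
stack [ 5.17017e+02  2.92471e+02 -2.30000e-02] res [ 0.2 -0.1  1.8 -0.7 -0.4  1.4 -1.6 -0.7]
L [ 5.31498e+02  1.10577e+02 -1.84000e-01] res [ 0.7  0.4  2.  -1.7 -0.1  0.7 -2.6  0.5]
T [ 5.47795e+02 -1.07469e+02  1.50000e-01] res [-0.6  1.2 -1.1 -1.4  1.4 -1.7  0.3  1.8]
S [ 5.14383e+02 -2.88306e+02  1.74000e-01] res [ 1.3  0.6  2.2  0.5 -3.5 -1.3  0.   0.1]
Lmid [534.7 112.3  83. ] local [ 2.8  2.2 83. ]
Llow [472.3 125.   83. ] local [-60.8   3.3  83. ]
Lsm [596.  100.5  63. ] local [65.3  1.9 63. ]
Tsm [ 519.8 -112.8   63. ] local [-28.4  -1.1  63. ]
Ssm [ 515.2 -290.6   63. ] local [ 0.4 -2.4 63. ]
Sbig [ 453.4 -301.4   83. ] local [-62.3  -2.4  83. ]
```

```bash
cat >> h.py <<'E'
def plan(x,y,z,yaw=None):
    """tool-frame delta to target; yaw = world yaw of tray x axis; tool y (jaws) to lie along tray y"""
    o=ctrl.get_obs(); M=R.from_rotvec(o['orientation']).as_matrix()
    ty=np.arctan2(M[1,1],M[0,1]); tilt=np.degrees(np.arccos(-M[2,2]))
    turn=0
    if yaw is not None:
        d=(yaw+np.pi/2-ty+np.pi/2)%np.pi-np.pi/2   # world yaw change
        turn=-d
    M2=M@R.from_euler('z',turn).as_matrix()
    dw=np.array([x,y,z])-o['ee_pos']
    print('t %.2f pos'%o['t'],o['ee_pos'].round(1),'q6 %.2f'%o['qpos'][5],'tilt %.2f'%tilt,'w %.1f'%o['width'],'F',o['ft_force'].round(1))
    print('turn units (0.1rad): %.3f'%(turn/.1),' q6 end?')
    print('AFTER turn, travel units(50mm):',(M2.T@dw/50).round(3), ' now:',(M.T@dw/50).round(3),'dist %.0f'%np.linalg.norm(dw))
E
python3 -c "
from h import *
plan(596,100,230,-0.184)"
```

```text
t 0.15 pos [ 210.  -588.3  239.1] q6 -0.02 tilt 0.06 w 87.6 F [-0.9 -0.1 -0.1]
turn units (0.1rad): 5.268  q6 end?
AFTER turn, travel units(50mm): [  5.072 -14.946   0.194]  now: [ 11.898 -10.37    0.194] dist 789
```

```bash
python3 -m crank '[{"travel":[0,0,0],"turn":0.88},{"travel":[0,0,0],"turn":0.88},{"travel":[0,0,0],"turn":0.88},{"travel":[0,0,0],"turn":0.88},{"travel":[0,0,0],"turn":0.88},{"travel":[0,0,0],"turn":0.87}]' 1; python3 -c "
from h import *
plan(596,100,230,-0.184)"
```

```text
t: 0.75
ee_pos: [209.5, -586.9, 236.9]
orientation: [-3.12, 0.319, 0.003]
ft_force: [-0.7, -0.3, -0.3]
width: 87.7
t 0.75 pos [ 209.5 -586.9  236.9] q6 0.53 tilt 0.31 w 87.7 F [-0.7 -0.3 -0.3]
turn units (0.1rad): -0.199  q6 end?
AFTER turn, travel units(50mm): [  5.086 -14.919   0.196]  now: [  4.788 -15.017   0.196] dist 788
```

```bash
python3 -m crank '[{"travel":[0.3,-0.94,0],"turn":-0.2},{"travel":[0.32,-0.93,0],"turn":0},{"travel":[0.32,-0.93,0],"turn":0},{"travel":[0.32,-0.93,0],"turn":0},{"travel":[0.32,-0.93,0],"turn":0},{"travel":[0.32,-0.93,0],"turn":0},{"travel":[0.32,-0.93,0],"turn":0},{"travel":[0.32,-0.93,0],"turn":0},{"travel":[0.32,-0.93,0],"turn":0},{"travel":[0.32,-0.93,0],"turn":0},{"travel":[0.32,-0.93,0],"turn":0},{"travel":[0.32,-0.93,0],"turn":0},{"travel":[0.32,-0.93,0],"turn":0},{"travel":[0.32,-0.93,0],"turn":0},{"travel":[0.32,-0.93,0],"turn":0},{"travel":[0.32,-0.93,0],"turn":0}]'; python3 -c "
from h import *
plan(596,100,200,-0.184)
c=cam('wrist');cv2.imwrite('pics/w1.png',imaging.get_image('wrist'))
print(proj(c,[[596,100,63]]))"
```

```text
t: 2.35
ee_pos: [603.6, 105.9, 237.3]
orientation: [-3.124, 0.307, 0.003]
ft_force: [-0.3, -0.7, -0.1]
width: 87.8
t 2.35 pos [603.6 105.9 237.3] q6 1.92 tilt 0.19 w 87.8 F [-0.3 -0.7 -0.1]
turn units (0.1rad): -0.116  q6 end?
AFTER turn, travel units(50mm): [-0.126  0.146  0.745]  now: [-0.124  0.148  0.745] dist 38
[[284.62248265 197.79465843]]
```

View pics/w1.png

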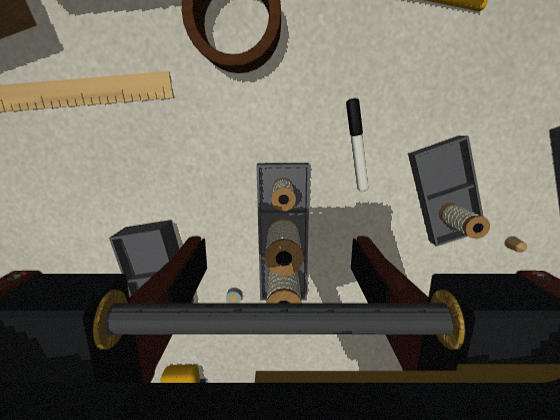

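```bash
cat >> h.py <<'E'
def flange(im,c,guess,z,r=25):
    """centre of orange flange ring near projected guess (world xy)"""
    g=proj(c,[[*guess,z]])[0]; hsv=cv2.cvtColor(im,cv2.COLOR_BGR2HSV)
    m=cv2.inRange(hsv,(5,110,50),(22,255,255)); k=np.zeros_like(m); cv2.circle(k,tuple(int(v) for v in g.round()),r,255,-1); m&=k
    n,l,s,_=cv2.connectedComponentsWithStats(m); 
    if n<2: return None
    i=1+np.argmax(s[1:,4]); pts=cv2.findContours((l==i).astype('uint8'),cv2.RETR_EXTERNAL,cv2.CHAIN_APPROX_NONE)[0][0]
    e=cv2.fitEllipse(cv2.convexHull(pts)); return e, unproj(c,[e[0]],z)[0]
def overlay(im,c,rects,name,crop,f):
    im=cv2.resize(im,None,fx=f,fy=f,interpolation=cv2.INTER_CUBIC)
    for q in rects:
        p=((proj(c,q)+.5)*f-.5)
        cv2.polylines(im,[np.round(p).astype(int).reshape(-1,1,2)],True,(0,255,0),1)
    x0,y0,x1,y1=[int(v*f) for v in crop]; cv2.imwrite(name,im[y0:y1,x0:x1])
E
python3 - <<'E'
from h import *
im=cv2.imread('pics/w1.png'); c=cam('wrist')
print(flange(im,c,(596,100),63,18),flange(im,c,(534.7,112.3),83,24),flange(im,c,(520,-113),63,18))
t=cv2.imread('pics/top0.png');ct=cam('top')
for n,g,z in (('Lsm',(596,100),63),('Lmid',(535,112),83),('Llow',(472,125),83),('Tsm',(520,-113),63),('Ssm',(515,-290),63),('Sbig',(453,-301),83)):
    print(n,flange(t,ct,g,z,15))
overlay(im,c,[rect(531.5,110.6,-.184,192,66,20),rect(547.8,-107.5,.15,129,66,20)],'pics/o1.png',(240,120,520,310),2.8)
E
```

```text
(((283.8837890625, 198.86734008789062), (22.307903289794922, 24.424699783325195), 8.535914421081543), array([599.14545777, 107.37526555,  63.        ])) (((284.0978698730469, 256.997802734375), (35.970184326171875, 37.35658264160156), 49.02946853637695), array([538.09646134, 118.95291758,  83.        ])) (((477.15234375, 226.70982360839844), (21.878520965576172, 24.121564865112305), 56.07564163208008), array([ 524.25110252, -105.33472687,   63.        ]))
Lsm (((226.97201538085938, 182.27452087402344), (9.753010749816895, 11.17518138885498), 154.75067138671875), array([596.30195491, 100.69685653,  63.        ]))
Lmid (((219.73858642578125, 208.5078125), (18.04365348815918, 18.75400161743164), 95.86732482910156), array([533.56700187, 112.69193253,  83.        ]))
Llow (((213.4774627685547, 237.02633666992188), (18.225160598754883, 19.10393524169922), 152.5532989501953), array([472.25180469, 124.05024867,  83.        ]))
Tsm (((324.3744201660156, 218.33705139160156), (9.898849487304688, 10.810073852539062), 178.75477600097656), array([ 518.65995563, -112.11757505,   63.        ]))
Ssm (((405.300048828125, 220.9154815673828), (10.062530517578125, 11.511445999145508), 82.48881530761719), array([ 514.92295764, -290.29714321,   63.        ]))
Sbig (((413.3296203613281, 248.0336456298828), (17.450977325439453, 19.779186248779297), 166.95103454589844), array([ 452.91660181, -300.00689657,   83.        ]))
```

View pics/o1.png

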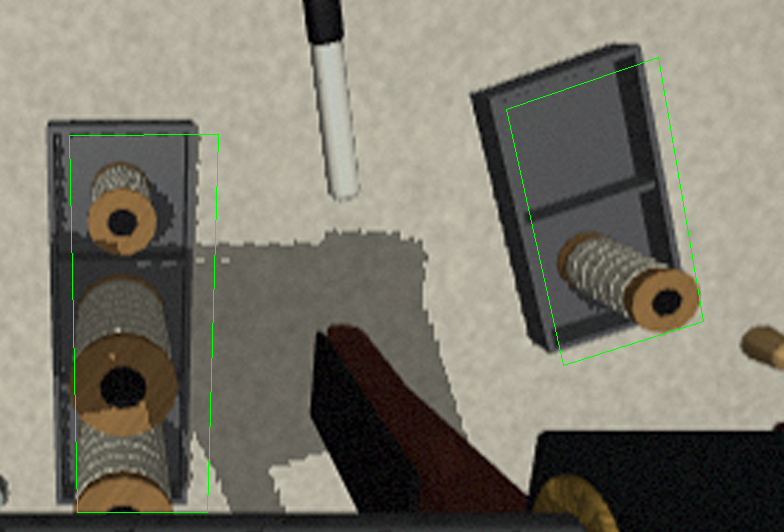

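Much of that overlay offset comes from the arm still settling. With the camera pose read at capture, the prediction was about 1 px off. I'll move over the spool and remeasure when still.

```bash
python3 -c "
from h import *
plan(596.2,100.6,140,-0.184)
c=cam('wrist');im=imaging.get_image('wrist');cv2.imwrite('pics/w2.png',im)
print(proj(c,[[596,100,63]]))
for g,z in (((596,100),63),((534,112),83),((519,-112),63)): print(flange(im,c,g,z,20))
overlay(im,c,[rect(531.5,110.6,-.184,192,66,20),rect(547.8,-107.5,.15,129,66,20)],'pics/o2.png',(240,120,520,310),2.8)
"
```

```text
t 2.40 pos [607.1 111.7 237.6] q6 1.92 tilt 0.39 w 87.7 F [2.3 4.  1.1]
turn units (0.1rad): -0.094  q6 end?
AFTER turn, travel units(50mm): [-0.177  0.271  1.95 ]  now: [-0.174  0.273  1.95 ] dist 99
[[290.81410564 200.31490064]]
(((289.3377685546875, 201.34124755859375), (23.430896759033203, 24.185697555541992), 78.15750122070312), array([595.13736343, 101.85599714,  63.        ]))
(((289.6241149902344, 259.2520751953125), (36.41484832763672, 37.628562927246094), 90.54476928710938), array([534.20911706, 113.37183188,  83.        ]))
(((481.8693542480469, 229.3370361328125), (22.48843002319336, 26.53875160217285), 85.52340698242188), array([ 519.95353181, -110.6242052 ,   63.        ]))
```

View pics/o2.png

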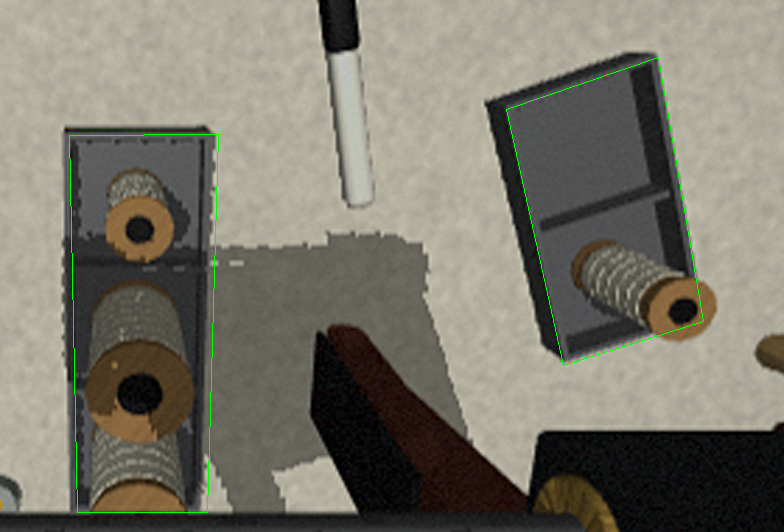

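```bash
python3 -m crank '[{"travel":[-0.18,0.26,0.4],"turn":-0.09},{"travel":[0,0,0.8],"turn":0},{"travel":[0,0,0.4],"turn":0},{"travel":[0,0,0],"turn":0}]'; python3 -c "
from h import *
plan(595.8,101.2,45,-0.184)"
```

```text
t: 2.85
ee_pos: [593.8, 98.8, 154.9]
orientation: [-3.125, 0.279, -0.002]
ft_force: [-0.6, 0.1, -0.2]
width: 87.5
t 2.85 pos [593.8  98.8 154.9] q6 1.89 tilt 0.24 w 87.5 F [-0.6  0.1 -0.2]
turn units (0.1rad): 0.058  q6 end?
AFTER turn, travel units(50mm): [ 0.029 -0.046  2.198]  now: [ 0.029 -0.045  2.198] dist 110
```

```bash
python3 -m crank '[{"travel":[0.03,-0.045,0.4],"turn":0.05},{"travel":[0,0,0.5],"turn":0},{"travel":[0,0,0.5],"turn":0},{"travel":[0,0,0.3],"turn":0},{"travel":[0,0,0.15],"turn":0},{"travel":[0,0,0.0],"turn":0}]'; python3 -c "
from h import *
plan(595.8,101.2,45,-0.184)"
```

```text
t: 3.45
ee_pos: [598.5, 99.3, 64.5]
orientation: [-3.123, 0.291, -0.009]
ft_force: [0.5, -0.0, 0.5]
width: 87.9
t 3.45 pos [598.5  99.3  64.5] q6 1.90 tilt 0.44 w 87.9 F [ 0.5 -0.   0.5]
turn units (0.1rad): -0.016  q6 end?
AFTER turn, travel units(50mm): [-0.062 -0.026  0.391]  now: [-0.062 -0.026  0.391] dist 20
```

```bash
python3 -m crank '[{"travel":[-0.05,-0.03,0.2],"turn":0},{"travel":[-0.02,0,0.18],"turn":0},{"travel":[0,0,0],"turn":0}]'; python3 -c "
from h import *
plan(595.8,101.2,45,-0.184)"
```

```text
t: 3.75
ee_pos: [596.9, 101.7, 46.6]
orientation: [-3.122, 0.291, -0.015]
ft_force: [-0.1, -0.7, -0.9]
width: 87.7
t 3.75 pos [596.9 101.7  46.6] q6 1.90 tilt 0.65 w 87.7 F [-0.1 -0.7 -0.9]
turn units (0.1rad): -0.016  q6 end?
AFTER turn, travel units(50mm): [-0.02   0.015  0.032]  now: [-0.02   0.015  0.032] dist 2
```

```bash
python3 -m crank '[{"travel":[-0.01,0,0],"turn":0},{"travel":[0,0,0],"turn":0},{"travel":[0,0,0],"turn":0},{"travel":[0,0,0],"turn":0},{"travel":[0,0,0],"turn":0},{"travel":[0,0,0],"turn":0}]' -1; python3 -c "
from h import *
plan(595.8,101.2,45,-0.184)"
```

```text
t: 4.35
ee_pos: [597.3, 102.1, 47.9]
orientation: [-3.122, 0.29, -0.019]
ft_force: [0.6, 0.7, 0.2]
width: 43.5
t 4.35 pos [597.3 102.1  47.9] q6 1.90 tilt 0.77 w 43.5 F [0.6 0.7 0.2]
turn units (0.1rad): -0.014  q6 end?
AFTER turn, travel units(50mm): [-0.027  0.024  0.058]  now: [-0.027  0.024  0.058] dist 3
```

```bash
python3 -m crank '[{"travel":[-0.02,0.01,0],"turn":0},{"travel":[0,0,0.05],"turn":0},{"travel":[0,0,0],"turn":0},{"travel":[0,0,0],"turn":0},{"travel":[0,0,0],"turn":0}]'; python3 -c "
from h import *
plan(595.8,101.2,45,-0.184)"
```

```text
t: 4.85
ee_pos: [596.6, 101.9, 45.8]
orientation: [-3.121, 0.29, -0.02]
ft_force: [0.1, 0.4, 2.4]
width: 27.6
t 4.85 pos [596.6 101.9  45.8] q6 1.90 tilt 0.82 w 27.6 F [0.1 0.4 2.4]
turn units (0.1rad): -0.014  q6 end?
AFTER turn, travel units(50mm): [-0.013  0.017  0.016]  now: [-0.013  0.017  0.016] dist 1
```

```bash
python3 -m crank '[{"travel":[0,0,-0.1],"turn":0},{"travel":[0,0,-0.3],"turn":0},{"travel":[0,0,-0.5],"turn":0},{"travel":[0,0,-0.7],"turn":0},{"travel":[0,0,-0.7],"turn":0},{"travel":[0,0,-0.4],"turn":0},{"travel":[0,0,0],"turn":0}]'; python3 -c "
from h import *
x,y,a=514.4,-288.3,.174
plan(x+63*np.cos(a),y+63*np.sin(a),165,a)
print(x+63*np.cos(a),y+63*np.sin(a))
im=imaging.get_image('top');cv2.imwrite('pics/t3.png',im);cv2.imwrite('pics/s3.png',imaging.get_image('side'))
"
```

```text
t: 5.55
ee_pos: [594.0, 100.9, 189.3]
orientation: [-3.122, 0.29, -0.018]
ft_force: [0.4, -0.5, -0.8]
width: 27.7
t 5.55 pos [594.  100.9 189.3] q6 1.90 tilt 0.76 w 27.7 F [ 0.4 -0.5 -0.8]
turn units (0.1rad): -3.595  q6 end?
AFTER turn, travel units(50mm): [-1.662  7.392  0.443]  now: [1.045 7.504 0.443] dist 379
576.4487097429676 -277.3932305776207
```

View pics/s3.png

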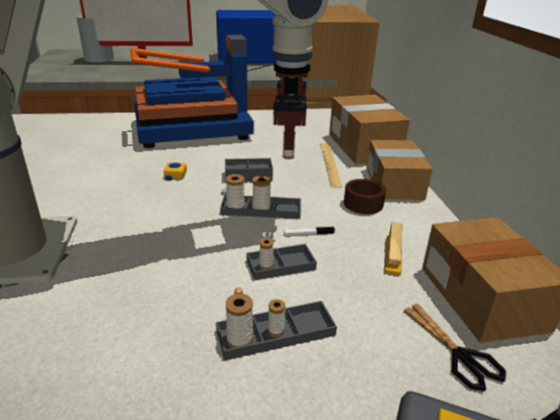

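The small spool is held at (290,140), and both big spools still stand in trayL. On to trayS.

```bash
python3 -m crank '[{"travel":[0,0,-0.02],"turn":-0.7},{"travel":[0,0,0],"turn":-0.75},{"travel":[0,0,0],"turn":-0.75},{"travel":[0,0,0],"turn":-0.7},{"travel":[0,0,0],"turn":-0.69},{"travel":[-0.1,0.4,0],"turn":0},{"travel":[-0.15,0.7,0],"turn":0},{"travel":[-0.2,0.9,0],"turn":0},{"travel":[-0.21,0.95,0],"turn":0},{"travel":[-0.21,0.95,0],"turn":0},{"travel":[-0.21,0.95,0],"turn":0},{"travel":[-0.2,0.9,0],"turn":0},{"travel":[-0.15,0.7,0],"turn":0},{"travel":[-0.1,0.4,0],"turn":0},{"travel":[0,0.2,0],"turn":0},{"travel":[0,0,0],"turn":0}]'; python3 -c "
from h import *
x,y,a=514.4,-288.3,.174
plan(x+63*np.cos(a),y+63*np.sin(a),48,a)
c=cam('wrist');im=imaging.get_image('wrist')
overlay(im,c,[rect(x,y,a,192,66,20)],'pics/o3.png',(140,60,520,345),2.1)
for g,z in (((515,-290),63),((453,-300),83)): print(flange(im,c,g,z,25))
"
```

```text
t: 7.25
ee_pos: [566.9, -271.1, 156.1]
orientation: [-3.113, -0.3, 0.057]
ft_force: [-0.1, -1.0, -0.0]
width: 27.6
t 7.25 pos [ 566.9 -271.1  156.1] q6 0.92 tilt 2.24 w 27.6 F [-0.1 -1.  -0. ]
turn units (0.1rad): 0.178  q6 end?
AFTER turn, travel units(50mm): [0.242 0.194 2.151]  now: [0.238 0.198 2.151] dist 109
(((284.7071838378906, 272.7084655761719), (32.88987731933594, 47.58775329589844), 127.60742950439453), array([ 508.80073739, -287.11821381,   63.        ]))
(((286.7037353515625, 341.4512023925781), (36.33610153198242, 47.33083724975586), 93.31987762451172), array([ 451.22810062, -300.51242332,   83.        ]))
```

View pics/o3.png

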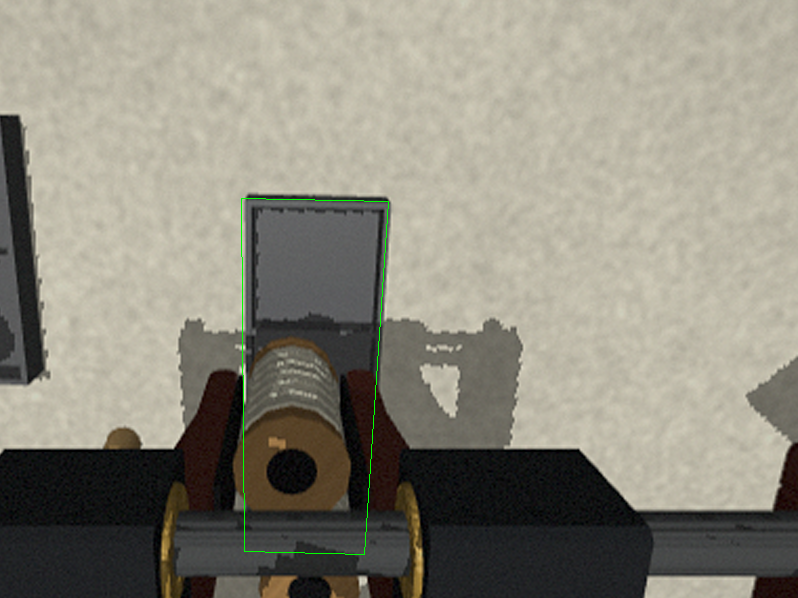

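```bash
sed -i "s/    print('turn units/    print('tool z axis (mrad xy world)',(M[:2,2]*1000).round(1),' in radial\/tang:',(1000*(M[:2,2]@(o['ee_pos'][:2]\/np.linalg.norm(o['ee_pos'][:2])))).round(1));print('turn units/" h.py; python3 -c "
from h import *
o=ctrl.get_obs();print(o['qpos'],o['qvel'])
x,y,a=514.4,-288.3,.174
plan(x+63*np.cos(a),y+63*np.sin(a),48,a)"
```

```text
[-0.46036355  0.54280721  1.65198489 -0.00889191  0.98593133  0.92274303] [ 0.02840281 -0.01570613  0.01237133  0.0052599   0.0028531   0.00510135]
t 7.30 pos [ 566.6 -270.1  155.9] q6 0.92 tilt 2.28 w 27.6 F [-0.3  0.2 -0.8]
tool z axis (mrad xy world) [-38.3  10.7]  in radial/tang: -39.2
turn units (0.1rad): 0.184  q6 end?
AFTER turn, travel units(50mm): [0.245 0.214 2.148]  now: [0.241 0.219 2.148] dist 109
```

```bash
python3 -m crank '[{"travel":[0.15,0.12,0.2],"turn":0.18},{"travel":[0.09,0.09,0.4],"turn":0},{"travel":[0,0,0.5],"turn":0},{"travel":[0,0,0.4],"turn":0},{"travel":[0,0,0.2],"turn":0},{"travel":[0,0,0.1],"turn":0},{"travel":[0,0,0],"turn":0}]'; python3 -c "
from h import *
x,y,a=514.4,-288.3,.174
plan(x+63*np.cos(a),y+63*np.sin(a),47,a)"
```

```text
t: 8.0
ee_pos: [581.0, -269.2, 58.8]
orientation: [-3.113, -0.28, 0.059]
ft_force: [1.0, 0.3, -0.6]
width: 27.4
t 8.00 pos [ 581.  -269.2   58.8] q6 0.95 tilt 2.35 w 27.4 F [ 1.   0.3 -0.6]
tool z axis (mrad xy world) [-39.2  11.9]  in radial/tang: -40.6
turn units (0.1rad): 0.051  q6 end?
AFTER turn, travel units(50mm): [-0.11   0.15   0.237]  now: [-0.111  0.149  0.237] dist 15
```

```bash
python3 -m crank '[{"travel":[-0.1,0.16,0],"turn":0.05},{"travel":[0,0.03,0.12],"turn":0},{"travel":[0,0,0.08],"turn":0},{"travel":[0,0,0],"turn":0}]'; python3 -c "
from h import *
x,y,a=514.4,-288.3,.174
plan(x+63*np.cos(a),y+63*np.sin(a),47,a)"
```

```text
t: 8.4
ee_pos: [578.9, -280.9, 50.7]
orientation: [-3.116, -0.272, 0.054]
ft_force: [-0.6, 0.4, 0.1]
width: 27.9
t 8.40 pos [ 578.9 -280.9   50.7] q6 0.94 tilt 2.09 w 27.9 F [-0.6  0.4  0.1]
tool z axis (mrad xy world) [-35.2   9.8]  in radial/tang: -36.0
turn units (0.1rad): -0.003  q6 end?
AFTER turn, travel units(50mm): [-0.034 -0.076  0.076]  now: [-0.034 -0.076  0.076] dist 6
```

```bash
python3 -m crank '[{"travel":[-0.03,-0.06,0.03],"turn":0},{"travel":[0,0,0.04],"turn":0},{"travel":[0,0,0],"turn":0},{"travel":[0,0,0],"turn":0}]'; python3 -c "
from h import *
x,y,a=514.4,-288.3,.174
plan(x+63*np.cos(a),y+63*np.sin(a),47,a)"
```

```text
t: 8.8
ee_pos: [576.8, -278.2, 47.6]
orientation: [-3.117, -0.271, 0.052]
ft_force: [-0.1, -0.0, 0.1]
width: 27.2
t 8.80 pos [ 576.8 -278.2   47.6] q6 0.94 tilt 2.04 w 27.2 F [-0.1 -0.   0.1]
tool z axis (mrad xy world) [-34.3   9.5]  in radial/tang: -35.0
turn units (0.1rad): -0.008  q6 end?
AFTER turn, travel units(50mm): [-0.004 -0.016  0.013]  now: [-0.004 -0.016  0.013] dist 1
```

```bash
python3 -m crank '[{"travel":[0,0,0.03],"turn":0},{"travel":[0,0,0],"turn":0}]'; python3 -m crank '[{"travel":[0,0,0],"turn":0},{"travel":[0,0,0],"turn":0},{"travel":[0,0,0],"turn":0},{"travel":[0,0,0],"turn":0},{"travel":[0,0,0],"turn":0},{"travel":[0,0,0],"turn":0}]' 1; python3 -c "
from h import *
x,y,a=514.4,-288.3,.174
plan(x+63*np.cos(a),y+63*np.sin(a),147,a)"
```

```text
t: 9.0
ee_pos: [577.0, -278.2, 46.3]
orientation: [-3.117, -0.271, 0.051]
ft_force: [0.4, -0.9, -1.2]
width: 27.7
t: 9.6
ee_pos: [577.2, -278.2, 46.4]
orientation: [-3.117, -0.271, 0.051]
ft_force: [0.3, -0.5, -0.5]
width: 72.0
t 9.60 pos [ 577.2 -278.2   46.4] q6 0.94 tilt 1.99 w 72.0 F [ 0.3 -0.5 -0.5]
tool z axis (mrad xy world) [-33.5   9.1]  in radial/tang: -34.1
turn units (0.1rad): -0.006  q6 end?
AFTER turn, travel units(50mm): [-0.075 -0.049 -2.009]  now: [-0.075 -0.049 -2.009] dist 101
```

```bash
python3 -m crank '[{"travel":[0,0,-0.2],"turn":0},{"travel":[0,0,-0.5],"turn":0},{"travel":[0,0,-0.7],"turn":0},{"travel":[0,0,-0.7],"turn":0},{"travel":[0,0,-0.4],"turn":0},{"travel":[0,0,-0.2],"turn":0},{"travel":[0,0,0],"turn":0}]'; python3 -c "
from h import *
plan(453,-300.3,150,.174)
cv2.imwrite('pics/s4.png',imaging.get_image('side'))"
```

```text
t: 10.3
ee_pos: [581.7, -279.4, 189.2]
orientation: [-3.117, -0.271, 0.052]
ft_force: [0.0, 0.3, 0.5]
width: 87.8
t 10.30 pos [ 581.7 -279.4  189.2] q6 0.94 tilt 2.01 w 87.8 F [0.  0.3 0.5]
tool z axis (mrad xy world) [-33.9   9.3]  in radial/tang: -34.5
turn units (0.1rad): -0.006  q6 end?
AFTER turn, travel units(50mm): [-2.581 -0.022  0.867]  now: [-2.581 -0.021  0.867] dist 136
```

View pics/s4.png

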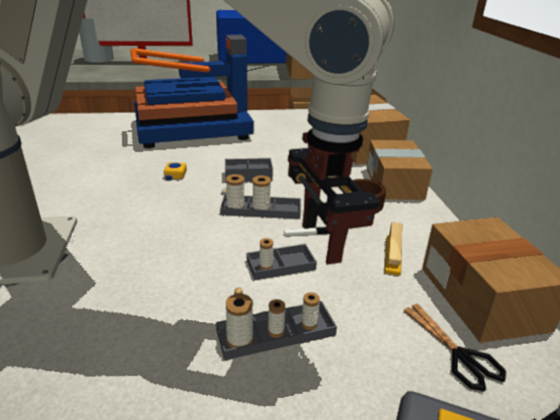

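Small1 stands upright in trayS at (312,312). Next is the big spool. I'll watch how the tilt behaves on the inward move.

```bash
python3 -m crank '[{"travel":[-0.5,0,0],"turn":0},{"travel":[-0.7,0,0],"turn":0},{"travel":[-0.6,0,0],"turn":0},{"travel":[-0.4,0,0],"turn":0},{"travel":[-0.2,0,0],"turn":0},{"travel":[0,0,0],"turn":0}]'; python3 -c "
from h import *
plan(453,-300.3,150,.174)
"
```

```text
t: 10.95
ee_pos: [455.7, -297.5, 184.3]
orientation: [-3.108, -0.273, 0.068]
ft_force: [0.5, -0.1, 0.5]
width: 87.7
t 10.95 pos [ 455.7 -297.5  184.3] q6 0.81 tilt 2.78 w 87.7 F [ 0.5 -0.1  0.5]
tool z axis (mrad xy world) [-45.4  16.8]  in radial/tang: -47.2
turn units (0.1rad): 0.006  q6 end?
AFTER turn, travel units(50mm): [-0.035  0.063  0.687]  now: [-0.035  0.063  0.687] dist 35
```

```bash
cat > t.py <<'E'
from h import *
o=ctrl.get_obs();M=R.from_rotvec(o['orientation']).as_matrix();e=o['ee_pos'];u=e[:2]/np.linalg.norm(e[:2])
print('tilt rad',(1000*M[:2,2]@u).round(1),'tan',(1000*(M[1,2]*u[0]-M[0,2]*u[1])).round(1),e.round(1),o['t'])
E
python3 -m crank '[{"travel":[0.7,0,0],"turn":0},{"travel":[0.7,0,0],"turn":0},{"travel":[0.7,0,0],"turn":0}]' >/dev/null; python3 t.py;python3 -m crank '[{"travel":[0,0,0],"turn":0},{"travel":[0,0,0],"turn":0}]' >/dev/null; python3 t.py
python3 -m crank '[{"travel":[-0.2,0,0],"turn":0},{"travel":[-0.2,0,0],"turn":0},{"travel":[-0.2,0,0],"turn":0},{"travel":[-0.2,0,0],"turn":0}]' >/dev/null; python3 t.py;python3 -m crank '[{"travel":[0,0,0],"turn":0},{"travel":[0,0,0],"turn":0}]' >/dev/null; python3 t.py
```

```text
tilt rad -51.9 tan -4.9 [ 559.6 -279.1  178. ] 11.25
tilt rad -50.7 tan -4.2 [ 564.7 -277.5  176.3] 11.45
tilt rad -53.4 tan -6.7 [ 520.3 -284.5  177.1] 11.85
tilt rad -53.6 tan -6.8 [ 517.6 -285.3  177.8] 12.05
```

```bash
echo lat-;python3 -m crank '[{"travel":[0,-0.9,0],"turn":0},{"travel":[0,-0.9,0],"turn":0},{"travel":[0,-0.9,0],"turn":0}]' >/dev/null; python3 t.py;python3 -m crank '[{"travel":[0,0,0],"turn":0},{"travel":[0,0,0],"turn":0}]' >/dev/null; python3 t.py
echo lat+;python3 -m crank '[{"travel":[0,0.9,0],"turn":0},{"travel":[0,0.9,0],"turn":0},{"travel":[0,0.9,0],"turn":0}]' >/dev/null; python3 t.py;python3 -m crank '[{"travel":[0,0,0],"turn":0},{"travel":[0,0,0],"turn":0}]' >/dev/null; python3 t.py
echo up; python3 -m crank '[{"travel":[0,0,-0.9],"turn":0},{"travel":[0,0,-0.9],"turn":0},{"travel":[0,0,-0.9],"turn":0}]' >/dev/null; python3 t.py;python3 -m crank '[{"travel":[0,0,0],"turn":0},{"travel":[0,0,0],"turn":0}]' >/dev/null; python3 t.py
echo dn; python3 -m crank '[{"travel":[0,0,0.9],"turn":0},{"travel":[0,0,0.9],"turn":0},{"travel":[0,0,0.9],"turn":0}]' >/dev/null; python3 t.py;python3 -m crank '[{"travel":[0,0,0],"turn":0},{"travel":[0,0,0],"turn":0}]' >/dev/null; python3 t.py
echo trn; python3 -m crank '[{"travel":[0,0,0],"turn":0.9},{"travel":[0,0,0],"turn":0.9},{"travel":[0,0,0],"turn":-0.9},{"travel":[0,0,0],"turn":-0.9}]' >/dev/null; python3 t.py
```

```text
lat-
tilt rad -48.1 tan 3.4 [ 496.4 -154.5  182.2] 12.35
tilt rad -48.5 tan 4.2 [ 495.6 -150.2  182.8] 12.55
lat+
tilt rad -47.1 tan -5.6 [ 519.9 -284.5  180.1] 12.85
tilt rad -43.6 tan -6.6 [ 521.  -292.1  179.9] 13.05
up
tilt rad -61.4 tan -5.9 [ 522.4 -291.8  310.1] 13.35
tilt rad -49.9 tan -5.8 [ 524.9 -292.1  317.2] 13.55
dn
tilt rad -35.2 tan -5.9 [ 522.7 -290.3  184.6] 13.85
tilt rad -50.3 tan -5.5 [ 517.9 -286.8  177.6] 14.05
trn
tilt rad -43.4 tan -5.5 [ 520.9 -287.8  184.7] 14.45
```

```bash
python3 t.py; echo upgrad; python3 -m crank '[{"travel":[0,0,-0.2],"turn":0},{"travel":[0,0,-0.4],"turn":0},{"travel":[0,0,-0.6],"turn":0},{"travel":[0,0,-0.8],"turn":0},{"travel":[0,0,0],"turn":0},{"travel":[0,0,0],"turn":0}]' >/dev/null; python3 t.py
echo dn fast, gradual stop; python3 -m crank '[{"travel":[0,0,0.9],"turn":0},{"travel":[0,0,0.5],"turn":0},{"travel":[0,0,0.3],"turn":0},{"travel":[0,0,0.2],"turn":0},{"travel":[0,0,0.1],"turn":0},{"travel":[0,0,0],"turn":0},{"travel":[0,0,0],"turn":0}]' >/dev/null; python3 t.py
echo turn; python3 -m crank '[{"travel":[0,0,0],"turn":0.9},{"travel":[0,0,0],"turn":0.9},{"travel":[0,0,0],"turn":-0.9},{"travel":[0,0,0],"turn":-0.9},{"travel":[0,0,0],"turn":0}]' >/dev/null; python3 t.py
echo zeros; python3 -m crank '[{"travel":[0,0,0],"turn":0},{"travel":[0,0,0],"turn":0},{"travel":[0,0,0],"turn":0},{"travel":[0,0,0],"turn":0},{"travel":[0,0,0],"turn":0}]' >/dev/null; python3 t.py
```

```text
tilt rad -43.4 tan -5.5 [ 520.9 -287.8  184.7] 14.45
upgrad
tilt rad -29.0 tan -5.5 [ 528.2 -290.5  302.2] 15.05
dn fast, gradual stop
tilt rad -22.2 tan -5.6 [ 527.1 -290.2  203.3] 15.75
turn
tilt rad -14.6 tan -5.7 [ 529.5 -291.6  208.1] 16.25
zeros
tilt rad -11.9 tan -5.7 [ 530.3 -292.   209.7] 16.75
```

The tilt can be worked off with gentle vertical moves and is now about 12 mrad. Back to the big spool.

```bash
python3 -c "
from h import *
plan(452.9,-300.3,150,.174)
"
```

```text
t 16.75 pos [ 530.3 -292.   209.7] q6 0.91 tilt 0.76 w 87.7 F [-0.5  0.2 -0.4]
tool z axis (mrad xy world) [-13.2   0.7]  in radial/tang: -11.9
turn units (0.1rad): -0.338  q6 end?
AFTER turn, travel units(50mm): [-1.537 -0.1    1.215]  now: [-1.54  -0.048  1.215] dist 98
```

```bash
python3 -m crank '[{"travel":[-0.3,-0.1,0],"turn":-0.33},{"travel":[-0.35,0,0],"turn":0},{"travel":[-0.35,0,0],"turn":0},{"travel":[-0.25,0,0.1],"turn":0},{"travel":[-0.15,0,0.3],"turn":0},{"travel":[-0.1,0,0.3],"turn":0},{"travel":[0,0,0.2],"turn":0},{"travel":[0,0,0.1],"turn":0},{"travel":[0,0,0],"turn":0},{"travel":[0,0,0],"turn":0}]' >/dev/null; python3 -c "
from h import *
c=cam('wrist');plan(452.9,-300.3,60,.174);im=imaging.get_image('wrist')
print(flange(im,c,(453,-300),83,40),flange(im,c,(515,-290),63,25)); cv2.imwrite('pics/w5.png',im)
"
```

```text
t 17.75 pos [ 449.9 -301.3  158.5] q6 0.80 tilt 0.68 w 88.0 F [ 0.8 -0.2  0.4]
tool z axis (mrad xy world) [-11.9  -0.2]  in radial/tang: -9.8
turn units (0.1rad): -0.064  q6 end?
AFTER turn, travel units(50mm): [ 0.086 -0.006  1.97 ]  now: [ 0.086 -0.007  1.97 ] dist 99
(((277.3141784667969, 215.71739196777344), (52.18124008178711, 54.655906677246094), 85.9292221069336), array([ 452.89663775, -300.35451107,   83.        ])) (((276.98583984375, 133.670166015625), (34.21266555786133, 35.42870330810547), 177.6567840576172), array([ 514.23859296, -289.64149248,   63.        ]))
```

View pics/w5.png

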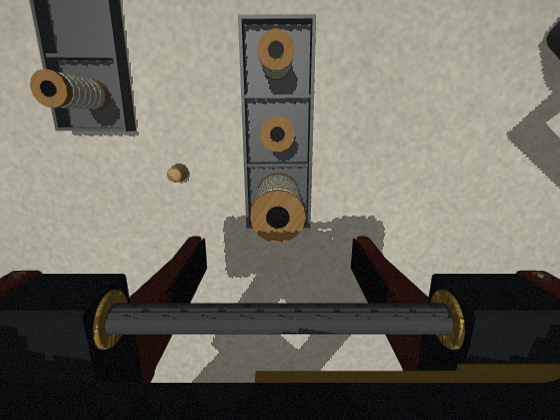

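The big spool's top is at (277,216) in the wrist view, which gives (452.9,-300.4). That matches the top camera. All spools stand upright.

```bash
python3 -m crank '[{"travel":[0.08,0,0.5],"turn":-0.06},{"travel":[0,0,0.5],"turn":0},{"travel":[0,0,0.4],"turn":0},{"travel":[0,0,0.3],"turn":0},{"travel":[0,0,0.15],"turn":0},{"travel":[0,0,0.1],"turn":0},{"travel":[0,0,0],"turn":0},{"travel":[0,0,0],"turn":0}]' >/dev/null; python3 -c "
from h import *
plan(452.9,-300.3,55,.174)"
```

```text
t 18.60 pos [ 459.1 -303.3   62.9] q6 0.80 tilt 0.42 w 87.6 F [-0.  -0.2 -0.2]
tool z axis (mrad xy world) [-1.7 -7.2]  in radial/tang: 2.6
turn units (0.1rad): 0.016  q6 end?
AFTER turn, travel units(50mm): [-0.111 -0.082  0.157]  now: [-0.11  -0.082  0.157] dist 10
```

```bash
python3 -m crank '[{"travel":[-0.09,-0.07,0.05],"turn":0},{"travel":[-0.03,-0.01,0.08],"turn":0},{"travel":[0,0,0],"turn":0},{"travel":[0,0,0],"turn":0}]' >/dev/null; python3 -c "
from h import *
plan(452.9,-300.3,55,.174)"
```

```text
t 19.00 pos [ 452.7 -300.8   57.8] q6 0.80 tilt 0.52 w 87.8 F [ 0.  -0.1 -0.4]
tool z axis (mrad xy world) [ 1. -9.]  in radial/tang: 5.8
turn units (0.1rad): 0.016  q6 end?
AFTER turn, travel units(50mm): [ 0.006 -0.011  0.055]  now: [ 0.006 -0.011  0.055] dist 3
```

```bash
python3 -m crank '[{"travel":[0,-0.01,0.02],"turn":0},{"travel":[0,0,0.01],"turn":0},{"travel":[0,0,0],"turn":0},{"travel":[0,0,0],"turn":0},{"travel":[0,0,0],"turn":0},{"travel":[0,0,0],"turn":0},{"travel":[0,0,0],"turn":0},{"travel":[0,0,0],"turn":0},{"travel":[0,0,0],"turn":0}]' -1 >/dev/null; python3 -c "
from h import *
plan(452.9,-300.3,55,.174)"
```

```text
t 19.90 pos [ 452.9 -300.4   56.4] q6 0.80 tilt 0.52 w 43.7 F [0.4 0.2 0.4]
tool z axis (mrad xy world) [ 1.3 -9. ]  in radial/tang: 6.0
turn units (0.1rad): 0.015  q6 end?
AFTER turn, travel units(50mm): [ 0.001 -0.002  0.029]  now: [ 0.001 -0.002  0.029] dist 1
```

```bash
python3 -m crank '[{"travel":[0,0,-0.15],"turn":0},{"travel":[0,0,-0.3],"turn":0},{"travel":[0,0,-0.45],"turn":0},{"travel":[0,0,-0.55],"turn":0},{"travel":[0,0,-0.6],"turn":0},{"travel":[0,0,-0.3],"turn":0},{"travel":[0,0,-0.1],"turn":0},{"travel":[0,0,0],"turn":0}]' >/dev/null; python3 -c "
from h import *
x,y,a=531.5,110.6,-.184
print(x+63*np.cos(a),y+63*np.sin(a))
plan(x+63*np.cos(a),y+63*np.sin(a),200,a)"
```

```text
593.4365414568961 99.07329915551759
t 20.70 pos [ 452.5 -299.2  189.4] q6 0.80 tilt 0.62 w 43.8 F [-0.4 -0.  -0.6]
tool z axis (mrad xy world) [  3.  -10.5]  in radial/tang: 8.3
turn units (0.1rad): 3.595  q6 end?
AFTER turn, travel units(50mm): [ 1.316 -8.345 -0.286]  now: [ 4.167 -7.349 -0.286] dist 423
```

```bash
python3 -m crank '[{"travel":[0,0,-0.05],"turn":0.5},{"travel":[0,0,-0.05],"turn":0.65},{"travel":[0,0,-0.05],"turn":0.65},{"travel":[0,0,-0.05],"turn":0.65},{"travel":[0,0,-0.05],"turn":0.65},{"travel":[0,0,0],"turn":0.45},{"travel":[0.05,-0.3,0],"turn":0},{"travel":[0.08,-0.5,0],"turn":0},{"travel":[0.1,-0.7,0],"turn":0},{"travel":[0.12,-0.8,0],"turn":0},{"travel":[0.12,-0.8,0],"turn":0},{"travel":[0.12,-0.8,0],"turn":0},{"travel":[0.12,-0.8,0],"turn":0},{"travel":[0.12,-0.8,0],"turn":0},{"travel":[0.12,-0.8,0],"turn":0},{"travel":[0.12,-0.7,0],"turn":0},{"travel":[0.08,-0.5,0],"turn":0},{"travel":[0.05,-0.3,0],"turn":0},{"travel":[0,-0.15,0],"turn":0},{"travel":[0,0,0],"turn":0}]' >/dev/null; python3 -c "
from h import *
plan(595.5,100.8,160,-.184)"
```

```text
t 22.70 pos [583.   95.7 182. ] q6 1.91 tilt 1.44 w 43.7 F [ 0.  -0.6 -0.1]
tool z axis (mrad xy world) [-24.9  -3.6]  in radial/tang: -25.2
turn units (0.1rad): -0.141  q6 end?
AFTER turn, travel units(50mm): [ 0.238 -0.149  0.434]  now: [ 0.236 -0.152  0.434] dist 26
```

```bash
python3 -m crank '[{"travel":[0.12,-0.08,-0.2],"turn":-0.14},{"travel":[0.12,-0.07,-0.4],"turn":0},{"travel":[0,0,-0.6],"turn":0},{"travel":[0,0,0],"turn":0},{"travel":[0,0,0],"turn":0},{"travel":[0,0,0.7],"turn":0},{"travel":[0,0,0.4],"turn":0},{"travel":[0,0,0.3],"turn":0},{"travel":[0,0,0.2],"turn":0},{"travel":[0,0,0.1],"turn":0},{"travel":[0,0,0],"turn":0},{"travel":[0,0,0],"turn":0}]' >/dev/null; python3 -c "
from h import *
c=cam('wrist');plan(595.5,100.8,140,-.184);im=imaging.get_image('wrist')
ct=cam('top');it=imaging.get_image('top');print(flange(im,c,(534,112),83,40));cv2.imwrite('pics/t6.png',it)
overlay(im,c,[rect(531.5,110.6,-.184,192,66,20),rect(533.5,112.1,-.184,192,66,20)],'pics/o6.png',(140,60,520,345),2.1)
"
```

```text
t 23.90 pos [594.6  91.8 155. ] q6 1.90 tilt 1.68 w 43.8 F [ 0.1 -0.2 -2.1]
tool z axis (mrad xy world) [-28.8  -5.3]  in radial/tang: -29.2
turn units (0.1rad): -0.057  q6 end?
AFTER turn, travel units(50mm): [-0.008 -0.183  0.298]  now: [-0.009 -0.183  0.298] dist 18
(((269.3166809082031, 290.3675537109375), (74.89715576171875, 80.50450134277344), 176.0924835205078), array([533.38232399, 109.76220283,  83.        ]))
```

View pics/o6.png

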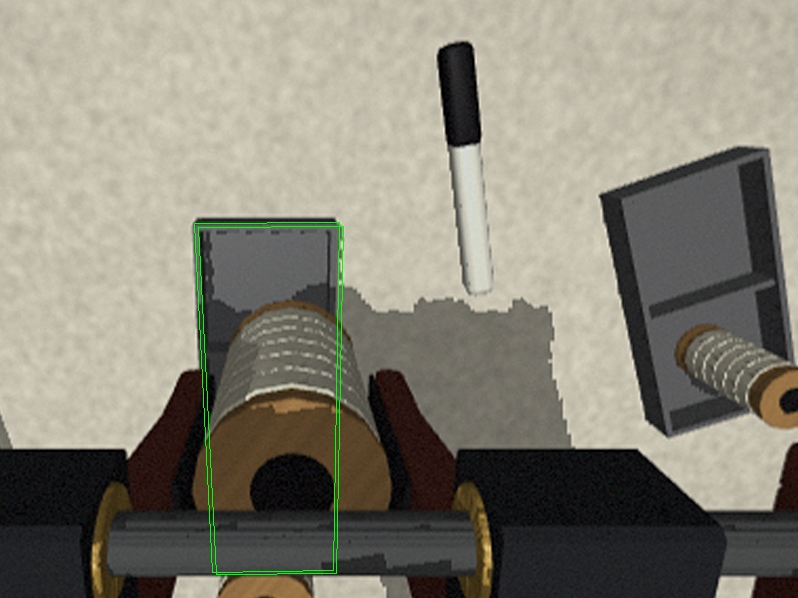

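The +2 mm tray estimate fits the rim better, so the target is about (596,100.5). I'll correct y while still high, then descend.

```bash
python3 -m crank '[{"travel":[0,-0.16,0],"turn":-0.05},{"travel":[0,-0.02,0],"turn":0},{"travel":[0,0,0],"turn":0},{"travel":[0,0,0],"turn":0},{"travel":[0,0,0],"turn":0}]' >/dev/null; python3 -c "
from h import *
plan(596.8,100.5,58,-.184)"
```

```text
t 24.50 pos [598.  102.3 157.4] q6 1.91 tilt 1.41 w 43.8 F [-0.4 -0.  -1.7]
tool z axis (mrad xy world) [-24.1  -4.6]  in radial/tang: -24.6
turn units (0.1rad): 0.005  q6 end?
AFTER turn, travel units(50mm): [0.029 0.021 1.989]  now: [0.029 0.021 1.989] dist 99
```

```bash
python3 -m crank '[{"travel":[0.02,0.02,0.5],"turn":0},{"travel":[0,0,0.4],"turn":0},{"travel":[0,0,0.3],"turn":0},{"travel":[0,0,0.2],"turn":0},{"travel":[0,0,0.1],"turn":0},{"travel":[0,0,0],"turn":0},{"travel":[0,0,0],"turn":0},{"travel":[0,0,0],"turn":0}]' >/dev/null; python3 -c "
from h import *
plan(596.8,100.5,58,-.184)"
```

```text
t 25.30 pos [599.1 100.8  81.7] q6 1.90 tilt 1.15 w 43.8 F [-0.2  0.1 -0.5]
tool z axis (mrad xy world) [-19.7  -4. ]  in radial/tang: -20.1
turn units (0.1rad): 0.004  q6 end?
AFTER turn, travel units(50mm): [-0.036  0.011  0.475]  now: [-0.036  0.011  0.475] dist 24
```

```bash
python3 -m crank '[{"travel":[-0.05,0,0.15],"turn":0},{"travel":[0,0,0.15],"turn":0},{"travel":[0,0,0.08],"turn":0},{"travel":[0,0,0.04],"turn":0},{"travel":[0,0,0],"turn":0},{"travel":[0,0,0],"turn":0}]' >/dev/null; python3 -c "
from h import *
plan(596.5,100.5,57.5,-.184)"
```

```text
t 25.90 pos [596.7 101.4  60. ] q6 1.90 tilt 1.04 w 43.5 F [-0.4  0.1 -1.2]
tool z axis (mrad xy world) [-17.7  -3.7]  in radial/tang: -18.1
turn units (0.1rad): 0.004  q6 end?
AFTER turn, travel units(50mm): [-0.     0.018  0.051]  now: [-0.     0.018  0.051] dist 3
```

```bash
python3 -m crank '[{"travel":[0,0.01,0.03],"turn":0},{"travel":[0,0,0.03],"turn":0},{"travel":[0,0,0.02],"turn":0},{"travel":[0,0,0],"turn":0}]'; python3 -m crank '[{"travel":[0,0,0],"turn":0},{"travel":[0,0,0],"turn":0},{"travel":[0,0,0],"turn":0},{"travel":[0,0,0],"turn":0},{"travel":[0,0,0],"turn":0},{"travel":[0,0,0],"turn":0},{"travel":[0,0,0],"turn":0}]' 1
```

```text
t: 26.3
ee_pos: [597.1, 100.9, 56.8]
orientation: [3.123, -0.288, -0.026]
ft_force: [-0.7, 0.2, -0.2]
width: 44.0
t: 27.0
ee_pos: [597.6, 101.0, 57.1]
orientation: [3.124, -0.288, -0.024]
ft_force: [-0.3, -0.1, -0.3]
width: 87.7
```

Rise gently, then look.

```bash
python3 -m crank '[{"travel":[0,0,-0.15],"turn":0},{"travel":[0,0,-0.3],"turn":0},{"travel":[0,0,-0.45],"turn":0},{"travel":[0,0,-0.6],"turn":0},{"travel":[0,0,-0.6],"turn":0},{"travel":[0,0,-0.3],"turn":0},{"travel":[0,0,0],"turn":0},{"travel":[0,0,0],"turn":0}]' >/dev/null; python3 -c "
from h import *
plan(519.5,-111.3,160,.15)
cv2.imwrite('pics/s7.png',imaging.get_image('side'))"
```

```text
t 27.80 pos [600.2 101.5 188.5] q6 1.90 tilt 0.68 w 87.7 F [-0.6 -0.1 -0.7]
tool z axis (mrad xy world) [-11.6  -2.7]  in radial/tang: -11.8
turn units (0.1rad): -3.337  q6 end?
AFTER turn, travel units(50mm): [-2.224  3.966  0.6  ]  now: [-0.803  4.476  0.6  ] dist 229
```

View pics/s7.png

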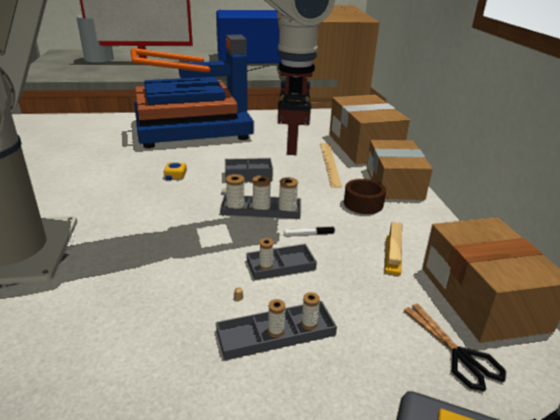

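TrayL now holds three upright big spools at (235,190), (262,192) and (288,194). Next is small3 in trayT.

```bash
python3 -m crank '[{"travel":[0,0,-0.03],"turn":-0.55},{"travel":[0,0,-0.03],"turn":-0.6},{"travel":[0,0,-0.03],"turn":-0.6},{"travel":[0,0,0],"turn":-0.6},{"travel":[0,0,0],"turn":-0.55},{"travel":[0,0,0],"turn":-0.44},{"travel":[-0.2,0.35,0],"turn":0},{"travel":[-0.3,0.55,0],"turn":0},{"travel":[-0.4,0.7,0],"turn":0},{"travel":[-0.4,0.7,0],"turn":0},{"travel":[-0.35,0.65,0],"turn":0},{"travel":[-0.25,0.45,0],"turn":0},{"travel":[-0.15,0.3,0],"turn":0},{"travel":[-0.1,0.15,0],"turn":0},{"travel":[0,0,0],"turn":0},{"travel":[0,0,0],"turn":0}]' >/dev/null; python3 -c "
from h import *
c=cam('wrist');plan(519.3,-111.4,46,.15);im=imaging.get_image('wrist')
print(flange(im,c,(519,-111),63,30))
overlay(im,c,[rect(547.8,-107.5,.15,129,66,20)],'pics/o8.png',(140,60,520,345),2.1)
"
```

```text
t 29.45 pos [ 512.5 -112.1  177.6] q6 1.18 tilt 2.50 w 87.5 F [-0.3  0.1 -0.3]
tool z axis (mrad xy world) [-43.5  -2.1]  in radial/tang: -42.1
turn units (0.1rad): 0.168  q6 end?
AFTER turn, travel units(50mm): [0.251 0.018 2.623]  now: [0.251 0.023 2.623] dist 132
(((279.443115234375, 195.65354919433594), (29.482646942138672, 29.875877380371094), 85.11571502685547), array([ 518.49019347, -111.98568098,   63.        ]))
```

View pics/o8.png

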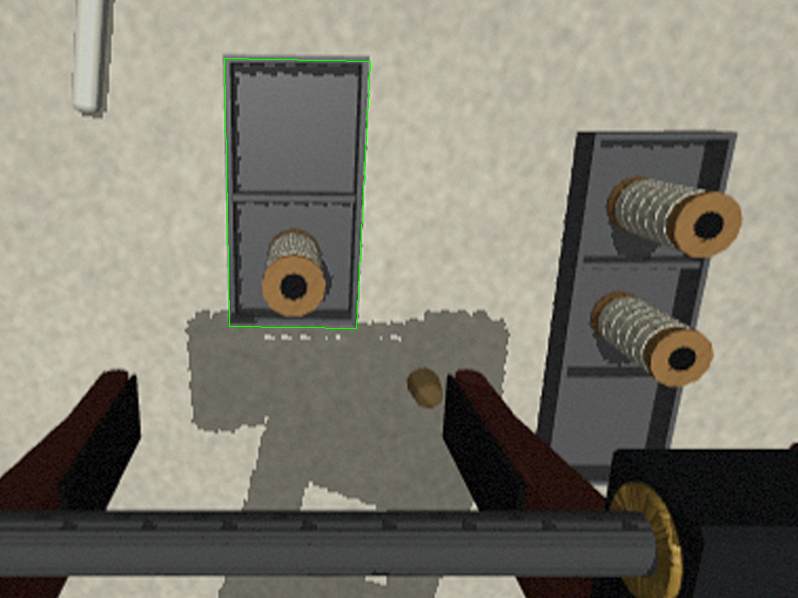

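The trayT fit is right on. I'll work off the tilt (42 mrad) with the same up/down routine before grasping.

```bash
python3 -m crank '[{"travel":[0.1,0.01,-0.2],"turn":0.17},{"travel":[0.1,0.01,-0.4],"turn":0},{"travel":[0.03,0,-0.6],"turn":0},{"travel":[0,0,-0.8],"turn":0},{"travel":[0,0,0],"turn":0},{"travel":[0,0,0],"turn":0}]' >/dev/null; python3 t.py; python3 -m crank '[{"travel":[0,0,0.9],"turn":0},{"travel":[0,0,0.5],"turn":0},{"travel":[0,0,0.3],"turn":0},{"travel":[0,0,0.2],"turn":0},{"travel":[0,0,0.1],"turn":0},{"travel":[0,0,0],"turn":0},{"travel":[0,0,0],"turn":0},{"travel":[0,0,0],"turn":0}]' >/dev/null; python3 t.py
python3 -m crank '[{"travel":[0,0,0.5],"turn":0},{"travel":[0,0,0.4],"turn":0},{"travel":[0,0,0.3],"turn":0},{"travel":[0,0,0.2],"turn":0},{"travel":[0,0,0.1],"turn":0},{"travel":[0,0,0],"turn":0},{"travel":[0,0,0],"turn":0},{"travel":[0,0,0],"turn":0}]' >/dev/null; python3 t.py;python3 -c "
from h import *
plan(518.7,-111.8,46,.15)"
```

```text
tilt rad -41.5 tan -10.0 [ 532.4 -105.9  283.1] 30.1
tilt rad -39.0 tan -9.7 [ 530.1 -103.4  180.1] 30.9
tilt rad -25.4 tan -10.0 [ 532.8 -104.9  109. ] 31.7
t 31.70 pos [ 532.8 -104.9  109. ] q6 1.22 tilt 1.57 w 87.6 F [ 0.6  0.4 -0.5]
tool z axis (mrad xy world) [-26.9  -4.9]  in radial/tang: -25.4
turn units (0.1rad): 0.035  q6 end?
AFTER turn, travel units(50mm): [-0.264  0.093  1.268]  now: [-0.265  0.092  1.268] dist 65
```

```bash
python3 -m crank '[{"travel":[-0.15,0.09,0],"turn":0.03},{"travel":[-0.08,0,0],"turn":0},{"travel":[0,0,0],"turn":0},{"travel":[0,0,0.3],"turn":0},{"travel":[0,0,0.2],"turn":0},{"travel":[0,0,0.1],"turn":0},{"travel":[0,0,0.05],"turn":0},{"travel":[0,0,0],"turn":0},{"travel":[0,0,0],"turn":0}]' >/dev/null;python3 -c "
from h import *
plan(518.7,-111.8,46,.15)"
```

```text
t 32.60 pos [ 521.4 -112.5   77.8] q6 1.21 tilt 1.37 w 88.1 F [ 0.   0.2 -0. ]
tool z axis (mrad xy world) [-23.2  -5.7]  in radial/tang: -21.5
turn units (0.1rad): -0.003  q6 end?
AFTER turn, travel units(50mm): [-0.037 -0.023  0.637]  now: [-0.037 -0.023  0.637] dist 32
```

```bash
python3 -m crank '[{"travel":[-0.03,-0.02,0.25],"turn":0},{"travel":[0,0,0.2],"turn":0},{"travel":[0,0,0.12],"turn":0},{"travel":[0,0,0.08],"turn":0},{"travel":[0,0,0],"turn":0},{"travel":[0,0,0],"turn":0}]' >/dev/null;python3 -c "
from h import *
plan(518.7,-111.8,46,.15)"
```

```text
t 33.20 pos [ 518.9 -111.8   42.4] q6 1.21 tilt 1.37 w 87.8 F [-0.   0.6 -0.1]
tool z axis (mrad xy world) [-23.2  -5.7]  in radial/tang: -21.5
turn units (0.1rad): -0.002  q6 end?
AFTER turn, travel units(50mm): [-0.006 -0.    -0.072]  now: [-0.006 -0.    -0.072] dist 4
```

```bash
python3 -m crank '[{"travel":[0,0,-0.04],"turn":0},{"travel":[0,0,0],"turn":0},{"travel":[0,0,0],"turn":0},{"travel":[0,0,0],"turn":0},{"travel":[0,0,0],"turn":0},{"travel":[0,0,0],"turn":0},{"travel":[0,0,0],"turn":0},{"travel":[0,0,0],"turn":0},{"travel":[0,0,0],"turn":0},{"travel":[0,0,0],"turn":0},{"travel":[0,0,0],"turn":0}]' -1 >/dev/null;python3 -c "
from h import *
plan(518.7,-111.8,46,.15)"
```

```text
t 34.30 pos [ 519.9 -111.9   45.8] q6 1.21 tilt 1.26 w 27.6 F [ 0.3 -0.2  0.5]
tool z axis (mrad xy world) [-21.1  -6.2]  in radial/tang: -19.3
turn units (0.1rad): -0.002  q6 end?
AFTER turn, travel units(50mm): [-0.023 -0.006 -0.003]  now: [-0.023 -0.006 -0.003] dist 1
```

```bash
python3 -m crank '[{"travel":[0,0,-0.15],"turn":0},{"travel":[0,0,-0.3],"turn":0},{"travel":[0,0,-0.45],"turn":0},{"travel":[0,0,-0.6],"turn":0},{"travel":[0,0,-0.5],"turn":0},{"travel":[0,0,0],"turn":0},{"travel":[0,0,0],"turn":0}]' >/dev/null;python3 -c "
from h import *
plan(452.6,-299.4,150,.174)"
```

```text
t 35.00 pos [ 521.1 -111.1  150.4] q6 1.20 tilt 1.35 w 27.8 F [-0.4  0.5 -1. ]
tool z axis (mrad xy world) [-22.9  -5.8]  in radial/tang: -21.2
turn units (0.1rad): -0.241  q6 end?
AFTER turn, travel units(50mm): [-2.001  3.472  0.061]  now: [-1.917  3.519  0.061] dist 200
```

```bash
python3 -m crank '[{"travel":[-0.1,0.2,-0.05],"turn":-0.24},{"travel":[-0.2,0.35,-0.05],"turn":0},{"travel":[-0.3,0.5,0],"turn":0},{"travel":[-0.35,0.6,0],"turn":0},{"travel":[-0.35,0.6,0],"turn":0},{"travel":[-0.3,0.5,0],"turn":0},{"travel":[-0.2,0.35,0],"turn":0},{"travel":[-0.1,0.2,0],"turn":0},{"travel":[-0.05,0.1,0],"turn":0},{"travel":[0,0,0],"turn":0},{"travel":[0,0,0],"turn":0}]' >/dev/null;python3 -c "
from h import *
plan(453,-299.4,47,.174)
c=cam('wrist');im=imaging.get_image('wrist')
overlay(im,c,[rect(514.4,-288.3,.174,192,66,20)],'pics/o9.png',(140,0,520,285),2.1)"
```

```text
t 36.10 pos [ 446.9 -297.7  146.5] q6 0.81 tilt 2.20 w 27.6 F [-0.4  0.2 -0.2]
tool z axis (mrad xy world) [-38.3   3. ]  in radial/tang: -33.5
turn units (0.1rad): 0.036  q6 end?
AFTER turn, travel units(50mm): [0.189 0.073 1.984]  now: [0.189 0.074 1.984] dist 100
```

View pics/o9.png

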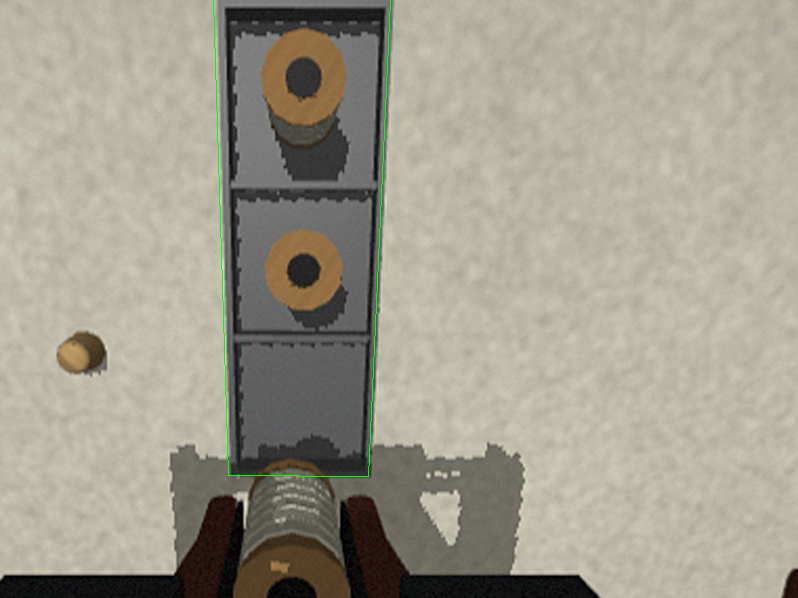

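The tray overlay fits and the free pocket is clear. I'll correct x and y, then descend.

```bash
python3 -m crank '[{"travel":[0.1,0.05,0],"turn":0.03},{"travel":[0.05,0.02,0],"turn":0},{"travel":[0,0,0.4],"turn":0},{"travel":[0,0,0.4],"turn":0},{"travel":[0,0,0.3],"turn":0},{"travel":[0,0,0.2],"turn":0},{"travel":[0,0,0.1],"turn":0},{"travel":[0,0,0],"turn":0},{"travel":[0,0,0],"turn":0}]' >/dev/null;python3 -c "
from h import *
plan(453,-299.4,47,.174)"
```

```text
t 37.05 pos [ 458.2 -297.6   75.8] q6 0.82 tilt 1.91 w 27.7 F [-0.6 -0.9  1.4]
tool z axis (mrad xy world) [-33.3  -0.1]  in radial/tang: -27.9
turn units (0.1rad): 0.068  q6 end?
AFTER turn, travel units(50mm): [-0.09   0.021  0.578]  now: [-0.09   0.02   0.578] dist 29
```

```bash
python3 -m crank '[{"travel":[-0.08,0.02,0.1],"turn":0.07},{"travel":[0,0,0.2],"turn":0},{"travel":[0,0,0.12],"turn":0},{"travel":[0,0,0.06],"turn":0},{"travel":[0,0,0],"turn":0},{"travel":[0,0,0],"turn":0}]' >/dev/null;python3 -c "
from h import *
plan(453,-299.4,47,.174)"
```

```text
t 37.65 pos [ 454.  -300.2   51.2] q6 0.83 tilt 1.80 w 27.4 F [ 0.6  0.2 -0.4]
tool z axis (mrad xy world) [-31.3  -1.5]  in radial/tang: -25.3
turn units (0.1rad): -0.012  q6 end?
AFTER turn, travel units(50mm): [-0.014 -0.018  0.084]  now: [-0.014 -0.018  0.084] dist 4
```

```bash
python3 -m crank '[{"travel":[0,0,0.05],"turn":0},{"travel":[0,0,0.04],"turn":0},{"travel":[0,0,0.01],"turn":0},{"travel":[0,0,0],"turn":0}]';  python3 -m crank '[{"travel":[0,0,0],"turn":0},{"travel":[0,0,0],"turn":0},{"travel":[0,0,0],"turn":0},{"travel":[0,0,0],"turn":0},{"travel":[0,0,0],"turn":0},{"travel":[0,0,0],"turn":0},{"travel":[0,0,0],"turn":0}]' 1
```

```text
t: 38.05
ee_pos: [454.2, -300.3, 46.2]
orientation: [-3.129, -0.271, 0.048]
ft_force: [0.7, 0.3, 0.2]
width: 28.0
t: 38.75
ee_pos: [454.6, -300.5, 46.6]
orientation: [-3.129, -0.271, 0.047]
ft_force: [-0.1, 0.6, -0.6]
width: 79.7
```

```bash
python3 -m crank '[{"travel":[0,0,-0.15],"turn":0},{"travel":[0,0,-0.3],"turn":0},{"travel":[0,0,-0.45],"turn":0},{"travel":[0,0,-0.6],"turn":0},{"travel":[0,0,-0.6],"turn":0},{"travel":[0,0,0],"turn":0},{"travel":[0,0,0],"turn":0}]' >/dev/null;python3 -c "
from h import *
plan(547.8,-107.5,150,.15)
cv2.imwrite('pics/s10.png',imaging.get_image('side'))
t=imaging.get_image('top'); cv2.imwrite('pics/t10.png',t[140:290,100:450].repeat(2,0).repeat(2,1))"
```

```text
t 39.45 pos [ 458.1 -300.3  160.7] q6 0.82 tilt 1.61 w 87.6 F [-0.2  0.  -1.2]
tool z axis (mrad xy world) [-27.9  -3.6]  in radial/tang: -21.4
turn units (0.1rad): 0.231  q6 end?
AFTER turn, travel units(50mm): [ 2.355 -3.545  0.151]  now: [ 2.436 -3.489  0.151] dist 213
```

View pics/s10.png

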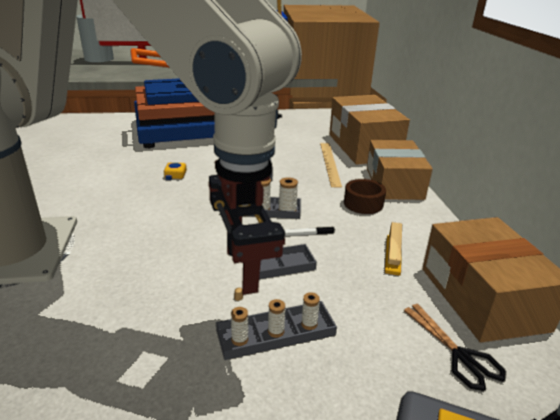

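View pics/t10.png

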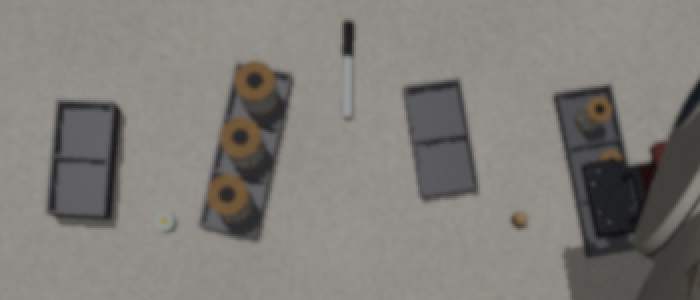

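Both long trays now hold their sets: in the side view the small spools stand at (240,327), (277,318) and (312,312). TrayT is empty. Over to trayT.

```bash
python3 -m crank '[{"travel":[0.15,-0.2,-0.05],"turn":0.23},{"travel":[0.25,-0.4,0],"turn":0},{"travel":[0.35,-0.5,0],"turn":0},{"travel":[0.4,-0.6,0],"turn":0},{"travel":[0.4,-0.6,0],"turn":0},{"travel":[0.3,-0.5,0],"turn":0},{"travel":[0.2,-0.35,0],"turn":0},{"travel":[0.15,-0.2,0],"turn":0},{"travel":[0.05,-0.1,0],"turn":0},{"travel":[0,0,0],"turn":0},{"travel":[0,0,0],"turn":0}]' >/dev/null;python3 -c "
from h import *
c=cam('wrist');plan(547.8,-107.5,40,.15);im=imaging.get_image('wrist')
overlay(im,c,[rect(547.8,-107.5,.15,129,66,20)],'pics/o11.png',(140,60,520,345),2.1)"
```

```text
t 40.65 pos [ 539.3 -105.3  147.5] q6 1.22 tilt 2.83 w 87.7 F [-0.2  0.6 -0.4]
tool z axis (mrad xy world) [-49.3   3.6]  in radial/tang: -49.0
turn units (0.1rad): -0.044  q6 end?
AFTER turn, travel units(50mm): [0.266 0.092 2.14 ]  now: [0.266 0.091 2.14 ] dist 108
```

View pics/o11.png

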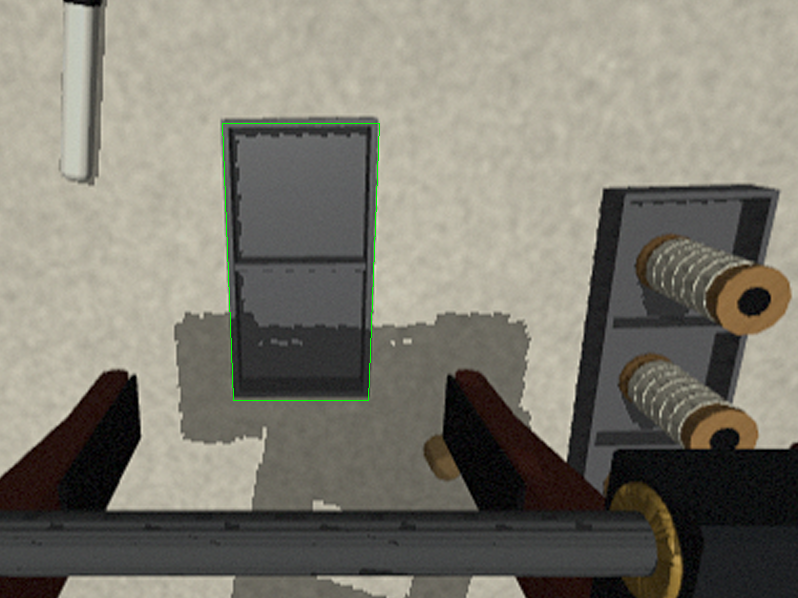

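```bash
python3 -m crank '[{"travel":[0.1,0.05,-0.15],"turn":-0.04},{"travel":[0.1,0.05,-0.3],"turn":0},{"travel":[0.1,0,-0.45],"turn":0},{"travel":[0,0,-0.6],"turn":0},{"travel":[0,0,0],"turn":0},{"travel":[0,0,0],"turn":0}]' >/dev/null; python3 t.py; python3 -m crank '[{"travel":[0,0,0.4],"turn":0},{"travel":[0,0,0.3],"turn":0},{"travel":[0,0,0.2],"turn":0},{"travel":[0,0,0.15],"turn":0},{"travel":[0,0,0.1],"turn":0},{"travel":[0,0,0.05],"turn":0},{"travel":[0,0,0],"turn":0},{"travel":[0,0,0],"turn":0}]' >/dev/null; python3 t.py
python3 -m crank '[{"travel":[0,0,0],"turn":0},{"travel":[0,0,0],"turn":0},{"travel":[0,0,0],"turn":0},{"travel":[0,0,0],"turn":0},{"travel":[0,0,0],"turn":0},{"travel":[0,0,0],"turn":0},{"travel":[0,0,0],"turn":0},{"travel":[0,0,0],"turn":0},{"travel":[0,0,0],"turn":0},{"travel":[0,0,0],"turn":0}]' >/dev/null; python3 t.py
```

```text
tilt rad -48.0 tan -6.5 [ 559.5 -113.6  226.7] 41.3
tilt rad -48.9 tan -6.8 [ 555.9 -115.3  163.1] 42.1
tilt rad -46.1 tan -6.8 [ 556.9 -115.4  164.7] 43.1
```

```bash
python3 -m crank '[{"travel":[0,0,0],"turn":0.9},{"travel":[0,0,0],"turn":0.9},{"travel":[0,0,0],"turn":-0.9},{"travel":[0,0,0],"turn":-0.9},{"travel":[0,0,0],"turn":0.9},{"travel":[0,0,0],"turn":0.9},{"travel":[0,0,0],"turn":-0.9},{"travel":[0,0,0],"turn":-0.9},{"travel":[0,0,0],"turn":0}]' >/dev/null; python3 t.py; python3 -m crank '[{"travel":[0,0,0.15],"turn":0},{"travel":[0,0,0.15],"turn":0},{"travel":[0,0,0.15],"turn":0},{"travel":[0,0,0.15],"turn":0},{"travel":[0,0,0.15],"turn":0},{"travel":[0,0,0.15],"turn":0},{"travel":[0,0,0],"turn":0},{"travel":[0,0,0],"turn":0}]' >/dev/null; python3 t.py; python3 -m crank '[{"travel":[0,0,-0.15],"turn":0},{"travel":[0,0,-0.15],"turn":0},{"travel":[0,0,-0.15],"turn":0},{"travel":[0,0,-0.15],"turn":0},{"travel":[0,0,-0.15],"turn":0},{"travel":[0,0,-0.15],"turn":0},{"travel":[0,0,0],"turn":0},{"travel":[0,0,0],"turn":0}]' >/dev/null; python3 t.py
```

```text
tilt rad -46.5 tan -6.8 [ 556.7 -115.3  164.5] 44.0
tilt rad -49.0 tan -6.8 [ 553.5 -115.   114.1] 44.8
tilt rad -43.6 tan -6.8 [ 557.6 -115.6  166.1] 45.6
```

Good enough: the tilt lies in the pads' plane, so it doesn't disturb the grip. I'll position for the tray.

```bash
python3 -c "
from h import *
plan(548.8,-107.3,60,.15)"
```

```text
t 45.60 pos [ 557.6 -115.6  166.1] q6 1.22 tilt 2.53 w 88.2 F [-0.2  0.1  0.5]
tool z axis (mrad xy world) [-44.1   2.2]  in radial/tang: -43.6
turn units (0.1rad): -0.171  q6 end?
AFTER turn, travel units(50mm): [-0.058 -0.171  2.127]  now: [-0.061 -0.17   2.127] dist 107
```

```bash
python3 -m crank '[{"travel":[0,-0.1,0.3],"turn":-0.17},{"travel":[0,-0.05,0.4],"turn":0},{"travel":[0,0,0.4],"turn":0},{"travel":[0,0,0.3],"turn":0},{"travel":[0,0,0.2],"turn":0},{"travel":[0,0,0.1],"turn":0},{"travel":[0,0,0],"turn":0},{"travel":[0,0,0],"turn":0}]' >/dev/null; python3 -c "
from h import *
plan(548.8,-107.3,22,.15)"
```

```text
t 46.40 pos [ 552.7 -107.7   77.7] q6 1.22 tilt 2.54 w 87.6 F [0.1 0.5 0.4]
tool z axis (mrad xy world) [-44.2   2.2]  in radial/tang: -43.8
turn units (0.1rad): 0.006  q6 end?
AFTER turn, travel units(50mm): [-0.028 -0.01   1.116]  now: [-0.028 -0.01   1.116] dist 56
```

```bash
python3 -m crank '[{"travel":[-0.03,0,0.25],"turn":0},{"travel":[0,0,0.3],"turn":0},{"travel":[0,0,0.2],"turn":0},{"travel":[0,0,0.1],"turn":0},{"travel":[0,0,0.05],"turn":0},{"travel":[0,0,0],"turn":0},{"travel":[0,0,0],"turn":0}]' >/dev/null; python3 -c "
from h import *
plan(548.8,-107.3,22,.15)"
```

```text
t 47.10 pos [ 549.8 -108.1   29.7] q6 1.22 tilt 2.44 w 87.7 F [-0.1  1.  -0. ]
tool z axis (mrad xy world) [-42.5   1.8]  in radial/tang: -42.1
turn units (0.1rad): 0.004  q6 end?
AFTER turn, travel units(50mm): [-0.011 -0.018  0.154]  now: [-0.011 -0.018  0.154] dist 8
```

```bash
python3 -m crank '[{"travel":[-0.01,-0.01,0.08],"turn":0},{"travel":[0,0,0.06],"turn":0},{"travel":[0,0,0],"turn":0},{"travel":[0,0,0],"turn":0}]' >/dev/null; python3 -c "
from h import *
plan(548.8,-107.3,21,.15)"
```

```text
t 47.50 pos [ 549.6 -107.8   23. ] q6 1.22 tilt 2.33 w 87.9 F [-0.4  0.1  0.3]
tool z axis (mrad xy world) [-40.7   1.4]  in radial/tang: -40.2
turn units (0.1rad): 0.005  q6 end?
AFTER turn, travel units(50mm): [-0.012 -0.011  0.041]  now: [-0.012 -0.011  0.041] dist 2
```

```bash
python3 -m crank '[{"travel":[-0.01,-0.01,0.04],"turn":0},{"travel":[0,0,0],"turn":0},{"travel":[0,0,0.01],"turn":0},{"travel":[0,0,0],"turn":0},{"travel":[0,0,0.01],"turn":0},{"travel":[0,0,0],"turn":0},{"travel":[0,0,0],"turn":0}]' -1 >/dev/null; python3 -c "
from h import *
plan(548.8,-107.3,21,.15)"
```

```text
t 48.20 pos [ 549.1 -107.3   20.7] q6 1.22 tilt 2.30 w 65.7 F [ 0.6  0.2 -1.2]
tool z axis (mrad xy world) [-40.    1.3]  in radial/tang: -39.6
turn units (0.1rad): 0.005  q6 end?
AFTER turn, travel units(50mm): [-0.007 -0.002 -0.006]  now: [-0.007 -0.002 -0.006] dist 0
```

```bash
python3 -m crank '[{"travel":[0,0,0],"turn":0},{"travel":[0,0,-0.05],"turn":0},{"travel":[0,0,-0.15],"turn":0},{"travel":[0,0,-0.3],"turn":0},{"travel":[0,0,-0.45],"turn":0},{"travel":[0,0,-0.6],"turn":0},{"travel":[0,0,-0.7],"turn":0},{"travel":[0,0,-0.7],"turn":0},{"travel":[0,0,-0.5],"turn":0},{"travel":[0,0,0],"turn":0},{"travel":[0,0,0],"turn":0}]' >/dev/null; python3 -c "
from h import *
plan(517,292.5,200,-.023)
cv2.imwrite('pics/s12.png',imaging.get_image('side'))"
```

```text
t 49.30 pos [ 556.1 -107.5  207. ] q6 1.22 tilt 2.11 w 66.0 F [-0.8 -0.7 -0.8]
tool z axis (mrad xy world) [-36.8   0.7]  in radial/tang: -36.2
turn units (0.1rad): 1.734  q6 end?
AFTER turn, travel units(50mm): [-0.958 -7.98   0.175]  now: [ 0.433 -8.026  0.175] dist 402
```

View pics/s12.png

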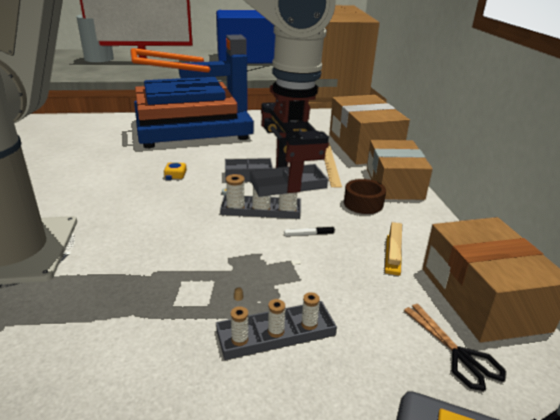

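The tray is held at (290,180). I'll carry it over to the stack, well above the spools.

```bash
python3 -m crank '[{"travel":[0,0,-0.05],"turn":0.4},{"travel":[0,0,-0.05],"turn":0.5},{"travel":[0,0,0],"turn":0.5},{"travel":[0,0,0],"turn":0.33},{"travel":[-0.03,-0.25,0],"turn":0},{"travel":[-0.06,-0.45,0],"turn":0},{"travel":[-0.08,-0.6,0],"turn":0},{"travel":[-0.09,-0.75,0],"turn":0},{"travel":[-0.09,-0.75,0],"turn":0},{"travel":[-0.09,-0.75,0],"turn":0},{"travel":[-0.09,-0.75,0],"turn":0}]'; python3 -c "
from h import *
plan(517,292.5,200,-.023)"
```

```text
t: 50.45
ee_pos: [525.2, 116.3, 198.8]
orientation: [-3.137, 0.048, 0.099]
ft_force: [0.8, -0.0, 0.1]
width: 65.8
t 50.45 pos [525.2 116.3 198.8] q6 1.78 tilt 3.63 w 65.8 F [ 0.8 -0.   0.1]
tool z axis (mrad xy world) [-63.1   3.9]  in radial/tang: -60.8
turn units (0.1rad): -0.078  q6 end?
AFTER turn, travel units(50mm): [-0.246 -3.52  -0.   ]  now: [-0.274 -3.518 -0.   ] dist 176
```

```bash
python3 -m crank '[{"travel":[-0.03,-0.6,0],"turn":-0.08},{"travel":[-0.03,-0.6,0],"turn":0},{"travel":[-0.04,-0.6,0],"turn":0},{"travel":[-0.04,-0.5,0],"turn":0},{"travel":[-0.03,-0.4,0],"turn":0},{"travel":[-0.03,-0.25,0],"turn":0},{"travel":[0,-0.12,0],"turn":0},{"travel":[0,0,0],"turn":0},{"travel":[0,0,0],"turn":0},{"travel":[0,0,0],"turn":0},{"travel":[0,0,0],"turn":0}]' >/dev/null; python3 -c "
from h import *
c=cam('wrist');plan(517,292.5,200,-.023);im=imaging.get_image('wrist')
overlay(im,c,[rect(517,292.5,-.023,129,66,40)],'pics/o13.png',(90,60,470,345),2.1)"
```

```text
t 51.55 pos [507.2 281.7 190.5] q6 2.03 tilt 4.58 w 65.7 F [ 0.7 -0.4 -0.9]
tool z axis (mrad xy world) [-79.8  -2.3]  in radial/tang: -70.9
turn units (0.1rad): 0.144  q6 end?
AFTER turn, travel units(50mm): [ 0.175 -0.219 -0.206]  now: [ 0.178 -0.217 -0.206] dist 17
```

View pics/o13.png

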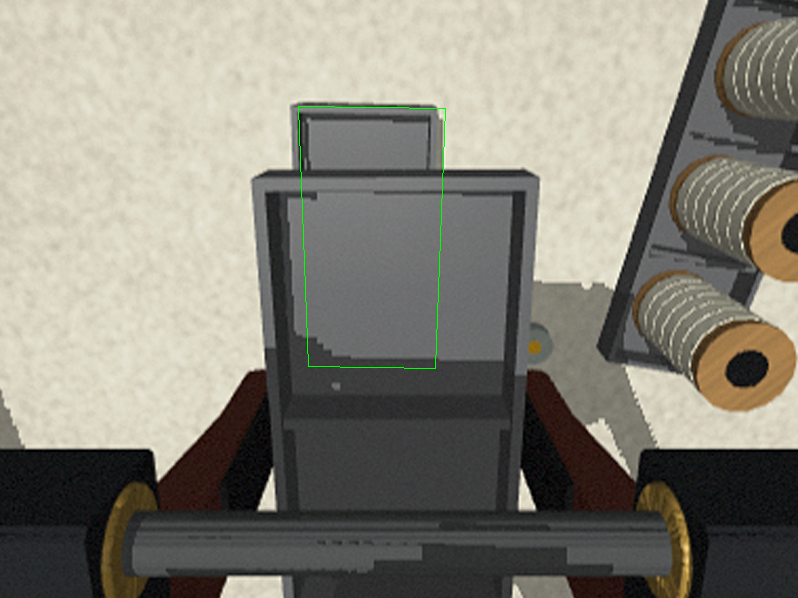

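Relative to the wrist view the stack looks about 2–3 mm further left and ahead than my estimate. I'll check this against the first top image at high zoom.

Run:
```python
from h import *
im=cv2.imread('pics/top0.png'); c=cam('top')
for n,q in (('a',(517,292.5,-.023)),('b',(518.5,295,-.023))):
    overlay(im,c,[rect(*q,129,66,40),rect(*q,123,60,40)],f'pics/z{n}.png',(115,180,170,260),7)
a=cv2.imread('pics/za.png');b=cv2.imread('pics/zb.png')
cv2.imwrite('pics/zz.png',np.hstack([a,b]))
```

```text
(no output)
```

View pics/zz.png

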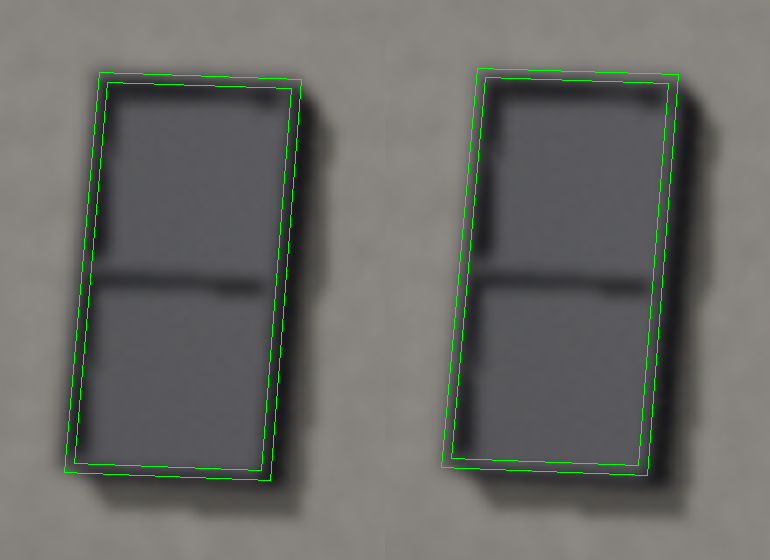

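Run:
```python
from h import *
c=cam('top'); im=imaging.get_image('top'); cv2.imwrite('pics/t14.png',im)
for n,g,z in (('small1 rel 577.2,-278.2',(577,-278),63),('big3 rel 597.6,101',(597,101),83),('small3 rel 454.5,-300.5',(454,-300),63)):
    r=flange(im,c,g,z,15); print(n,r and r[1].round(1))
```

```text
small1 rel 577.2,-278.2 [ 574.3 -279.9   63. ]
big3 rel 597.6,101 [595.5  99.3  83. ]
small3 rel 454.5,-300.5 [ 453.2 -301.9   63. ]
```

View pics/t14.png

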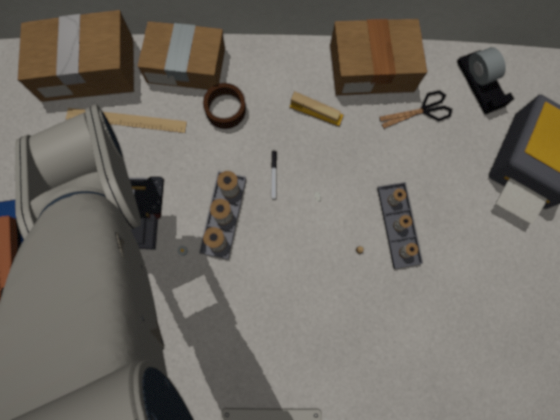

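Released spools (true jaw-centre y known) show the top camera reads y about 1.6 mm low. That puts the stack at about (518.2,294.2), between the two cameras' estimates. Before placing I'll work off tilt with brisk lateral moves, which helped earlier.

```bash
python3 t.py; python3 -m crank '[{"travel":[0,0.9,0],"turn":0.1},{"travel":[0,0.9,0],"turn":0},{"travel":[0,0.9,0],"turn":0},{"travel":[0,0,0],"turn":0},{"travel":[0,0,0],"turn":0}]' >/dev/null; python3 t.py; python3 -m crank '[{"travel":[0,-0.9,0],"turn":0},{"travel":[0,-0.9,0],"turn":0},{"travel":[0,-0.9,0],"turn":0},{"travel":[0,0,0],"turn":0},{"travel":[0,0,0],"turn":0}]' >/dev/null; python3 t.py; python3 -m crank '[{"travel":[0,0,-0.2],"turn":0},{"travel":[0,0,-0.4],"turn":0},{"travel":[0,0,-0.6],"turn":0},{"travel":[0,0,-0.8],"turn":0},{"travel":[0,0,0],"turn":0},{"travel":[0,0,0],"turn":0}]' >/dev/null; python3 t.py
```

```text
tilt rad -70.6 tan 36.7 [507.3 281.8 190.6] 51.65
tilt rad -73.5 tan 19.9 [506.4 142.2 191.9] 52.15
tilt rad -63.4 tan 36.9 [510.3 284.8 192.3] 52.65
tilt rad -66.9 tan 35.9 [516.9 280.5 297.4] 53.25
```

```bash
python3 -m crank '[{"travel":[0,0,0.9],"turn":0},{"travel":[0,0,0.5],"turn":0},{"travel":[0,0,0.3],"turn":0},{"travel":[0,0,0.2],"turn":0},{"travel":[0,0,0.1],"turn":0},{"travel":[0,0,0],"turn":0},{"travel":[0,0,0],"turn":0}]' >/dev/null; python3 t.py; python3 -m crank '[{"travel":[0,0,-0.15],"turn":0},{"travel":[0,0,-0.15],"turn":0},{"travel":[0,0,-0.15],"turn":0},{"travel":[0,0,-0.15],"turn":0},{"travel":[0,0,-0.15],"turn":0},{"travel":[0,0,-0.15],"turn":0},{"travel":[0,0,-0.15],"turn":0},{"travel":[0,0,-0.15],"turn":0},{"travel":[0,0,-0.15],"turn":0},{"travel":[0,0,0],"turn":0}]' >/dev/null; python3 t.py;  python3 -m crank '[{"travel":[0,0,0.9],"turn":0},{"travel":[0,0,0.5],"turn":0},{"travel":[0,0,0.2],"turn":0},{"travel":[0,0,0.05],"turn":0},{"travel":[0,0,0],"turn":0},{"travel":[0,0,0],"turn":0}]' >/dev/null; python3 t.py
```

```text
tilt rad -68.8 tan 35.9 [508.3 276.5 192.9] 53.95
tilt rad -61.2 tan 35.3 [515.9 277.6 270.7] 54.95
tilt rad -56.7 tan 35.5 [511.8 278.6 188.4] 55.55
```

```bash
python3 -m crank '[{"travel":[0,0,-0.15],"turn":0},{"travel":[0,0,-0.15],"turn":0},{"travel":[0,0,-0.15],"turn":0},{"travel":[0,0,-0.15],"turn":0},{"travel":[0,0,-0.15],"turn":0},{"travel":[0,0,-0.15],"turn":0},{"travel":[0,0,-0.15],"turn":0},{"travel":[0,0,-0.15],"turn":0},{"travel":[0,0,-0.15],"turn":0},{"travel":[0,0,0],"turn":0},{"travel":[0,0,0.9],"turn":0},{"travel":[0,0,0.5],"turn":0},{"travel":[0,0,0.2],"turn":0},{"travel":[0,0,0.05],"turn":0},{"travel":[0,0,0],"turn":0},{"travel":[0,0,0],"turn":0}]' >/dev/null; python3 t.py; python3 -m crank '[{"travel":[0,0,-0.15],"turn":0},{"travel":[0,0,-0.15],"turn":0},{"travel":[0,0,-0.15],"turn":0},{"travel":[0,0,-0.15],"turn":0},{"travel":[0,0,-0.15],"turn":0},{"travel":[0,0,-0.15],"turn":0},{"travel":[0,0,-0.15],"turn":0},{"travel":[0,0,-0.15],"turn":0},{"travel":[0,0,-0.15],"turn":0},{"travel":[0,0,0],"turn":0},{"travel":[0,0,0.9],"turn":0},{"travel":[0,0,0.5],"turn":0},{"travel":[0,0,0.2],"turn":0},{"travel":[0,0,0.05],"turn":0},{"travel":[0,0,0],"turn":0},{"travel":[0,0,0],"turn":0}]' >/dev/null; python3 -c "
from h import *
plan(518.6,294.2,150,-.023)"
```

```text
tilt rad -44.3 tan 34.9 [515.4 280.7 184.3] 57.15
t 58.75 pos [519.2 282.8 180.3] q6 2.04 tilt 2.69 w 65.8 F [ 0.7  0.2 -0.6]
tool z axis (mrad xy world) [-44.4  15. ]  in radial/tang: -31.8
turn units (0.1rad): -0.056  q6 end?
AFTER turn, travel units(50mm): [ 0.009 -0.219  0.61 ]  now: [ 0.008 -0.22   0.61 ] dist 32
```

```bash
python3 -m crank '[{"travel":[0,-0.2,0],"turn":-0.05},{"travel":[0,-0.02,0],"turn":0},{"travel":[0,0,0.5],"turn":0},{"travel":[0,0,0.4],"turn":0},{"travel":[0,0,0.2],"turn":0},{"travel":[0,0,0.1],"turn":0},{"travel":[0,0,0],"turn":0},{"travel":[0,0,0],"turn":0}]' >/dev/null; python3 -c "
from h import *
c=cam('wrist');plan(518.6,294.2,61.5,-.023);im=imaging.get_image('wrist')
overlay(im,c,[rect(518.2,294.2,-.023,129,66,40)],'pics/o15.png',(90,60,470,345),2.1)"
```

```text
t 59.55 pos [521.5 299.4 125.4] q6 2.05 tilt 2.26 w 65.8 F [0.3 0.1 0.3]
tool z axis (mrad xy world) [-33.5  20.8]  in radial/tang: -18.7
turn units (0.1rad): 0.013  q6 end?
AFTER turn, travel units(50mm): [-0.011  0.13   1.276]  now: [-0.012  0.13   1.276] dist 64
```

View pics/o15.png

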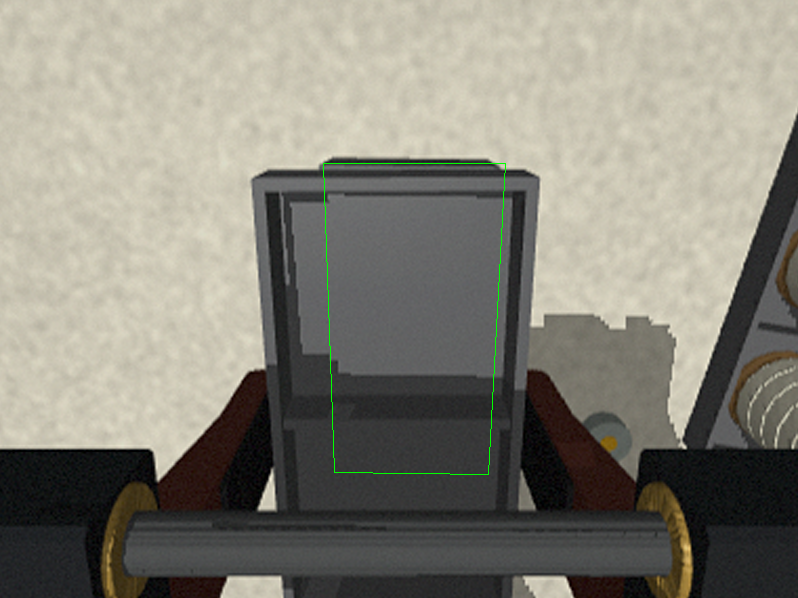

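```bash
python3 -m crank '[{"travel":[-0.02,0.11,0],"turn":0.01},{"travel":[0,0,0.2],"turn":0},{"travel":[0,0,0.3],"turn":0},{"travel":[0,0,0.2],"turn":0},{"travel":[0,0,0.1],"turn":0},{"travel":[0,0,0],"turn":0},{"travel":[0,0,0],"turn":0}]' >/dev/null; python3 -c "
from h import *
plan(518.6,294.2,61.5,-.023)"
```

```text
t 60.30 pos [519.3 294.2  82.5] q6 2.04 tilt 2.23 w 65.5 F [-0.6 -0.5 -0.7]
tool z axis (mrad xy world) [-32.5  21.3]  in radial/tang: -17.7
turn units (0.1rad): -0.003  q6 end?
AFTER turn, travel units(50mm): [-0.     0.01   0.421]  now: [-0.     0.01   0.421] dist 21
```

```bash
python3 -m crank '[{"travel":[0,0.01,0.12],"turn":0},{"travel":[0,0,0.12],"turn":0},{"travel":[0,0,0.06],"turn":0},{"travel":[0,0,0],"turn":0},{"travel":[0,0,0],"turn":0}]' >/dev/null; python3 -c "
from h import *
c=cam('wrist');plan(518.6,294.2,61.5,-.023)
cv2.imwrite('pics/s16.png',imaging.get_image('side')[120:240,180:340].repeat(4,0).repeat(4,1))
im=imaging.get_image('wrist');overlay(im,c,[rect(518.2,294.2,-.023,129,66,40)],'pics/o16.png',(90,60,470,345),2.1)"
```

```text
t 60.80 pos [519.2 294.4  66.7] q6 2.04 tilt 2.19 w 65.7 F [ 0.2  1.  -1.6]
tool z axis (mrad xy world) [-31.5  21.8]  in radial/tang: -16.6
turn units (0.1rad): -0.000  q6 end?
AFTER turn, travel units(50mm): [-0.008  0.007  0.105]  now: [-0.008  0.007  0.105] dist 5
```

View pics/s16.png

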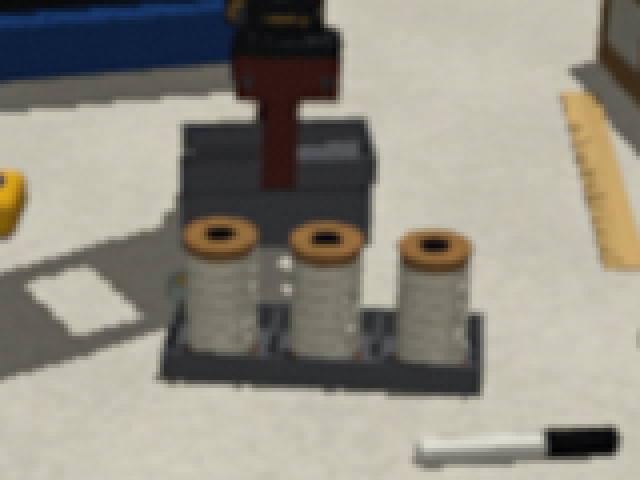

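View pics/o16.png

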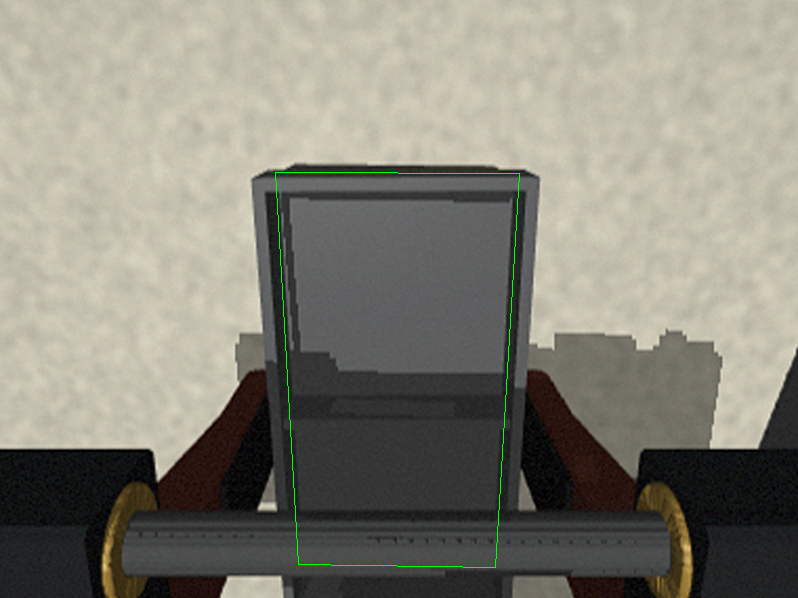

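Run:
```python
from h import *
c=cam('wrist');plan(518.6,294.2,61.5,-.023)
f=lambda p:((p-[90,60])*2.1).round(0).tolist()
for x in (518.2,521,524): print('stack',x,f(proj(c,rect(x,294.2,-.023,129,66,40)))[1:3])
for x in (516,519): print('tray rim',x,f(proj(c,rect(x,294.3,-.023,129,66,66)))[1:3],'under',f(proj(c,rect(x,294.3,-.023,129,66,46)))[1:3])
im=imaging.get_image('wrist');cv2.imwrite('pics/z17.png',cv2.resize(im[120:170,200:360],None,fx=5,fy=5,interpolation=cv2.INTER_CUBIC))
```

```text
t 60.90 pos [519.3 294.4  66.9] q6 2.04 tilt 2.19 w 65.7 F [-0.   0.9 -1.1]
tool z axis (mrad xy world) [-31.2  21.9]  in radial/tang: -16.3
turn units (0.1rad): -0.001  q6 end?
AFTER turn, travel units(50mm): [-0.01   0.007  0.108]  now: [-0.01   0.007  0.108] dist 5
stack 518.2 [[518.0, 172.0], [275.0, 172.0]]
stack 521 [[519.0, 162.0], [274.0, 161.0]]
stack 524 [[519.0, 150.0], [273.0, 150.0]]
tray rim 516 [[536.0, 193.0], [252.0, 192.0]] under [[521.0, 183.0], [271.0, 182.0]]
tray rim 519 [[537.0, 179.0], [251.0, 179.0]] under [[522.0, 171.0], [270.0, 171.0]]
```

View pics/z17.png

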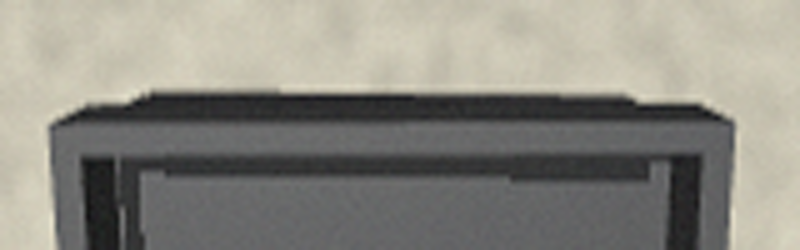

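Run:
```python
from h import *
c=cam('wrist')
for x in (517,518.2,520): print('stack base',x,((proj(c,rect(x,294.2,-.023,129,66,0))[1:3]-[200,120])*5).round(0).tolist(), 'top',((proj(c,rect(x,294.2,-.023,129,66,40))[1:3]-[200,120])*5).round(0).tolist())
```

```text
stack base 517 [[635.0, 93.0], [165.0, 92.0]] top [[683.0, 122.0], [106.0, 120.0]]
stack base 518.2 [[636.0, 84.0], [164.0, 83.0]] top [[684.0, 111.0], [105.0, 109.0]]
stack base 520 [[636.0, 71.0], [164.0, 70.0]] top [[684.0, 95.0], [104.0, 93.0]]
```

The wrist view puts the pile's front base edge at row 93, which gives x ≈ 517. The tray sits at about 519, so I'll shift it back about 1.7 mm and lower it.

```bash
python3 -m crank '[{"travel":[-0.04,0,0],"turn":0},{"travel":[0,0,0],"turn":0},{"travel":[0,0,0.04],"turn":0},{"travel":[0,0,0.03],"turn":0},{"travel":[0,0,0],"turn":0}]' >/dev/null; python3 -c "
from h import *
c=cam('wrist');plan(517.4,294.5,61.5,-.023)"
```

```text
t 61.45 pos [517.3 294.7  63.9] q6 2.04 tilt 2.16 w 65.5 F [-0.3 -0.3 -2.1]
tool z axis (mrad xy world) [-30.1  22.5]  in radial/tang: -15.0
turn units (0.1rad): -0.000  q6 end?
AFTER turn, travel units(50mm): [0.004 0.005 0.048]  now: [0.004 0.005 0.048] dist 2
```

```bash
python3 -m crank '[{"travel":[0,0,0.03],"turn":0},{"travel":[0,0,0.02],"turn":0},{"travel":[0,0,0],"turn":0}]'; python3 -m crank '[{"travel":[0,0,0.02],"turn":0},{"travel":[0,0,0.01],"turn":0}]'
```

```text
t: 61.75
ee_pos: [517.3, 294.8, 61.3]
orientation: [-3.119, 0.035, 0.048]
ft_force: [0.6, -0.4, 2.3]
width: 65.6
t: 61.95
ee_pos: [517.4, 294.8, 61.0]
orientation: [-3.119, 0.035, 0.048]
ft_force: [-1.8, -0.4, 4.8]
width: 65.8
```

Contact at 4.8 N. Releasing.

```bash
python3 -m crank '[{"travel":[0,0,0],"turn":0},{"travel":[0,0,0],"turn":0},{"travel":[0,0,0],"turn":0},{"travel":[0,0,0],"turn":0},{"travel":[0,0,0],"turn":0},{"travel":[0,0,0],"turn":0}]' 1; python3 -m crank '[{"travel":[0,0,-0.1],"turn":0},{"travel":[0,0,-0.2],"turn":0},{"travel":[0,0,-0.4],"turn":0},{"travel":[0,0,-0.6],"turn":0},{"travel":[0,0,-0.6],"turn":0},{"travel":[0,0,-0.3],"turn":0},{"travel":[0,0,0],"turn":0},{"travel":[0,0,0],"turn":0}]';python3 -c "
from h import *
c=cam('wrist');im=imaging.get_image('wrist')
overlay(im,c,[rect(517.3,294.7,-.023,129,66,60)],'pics/o18.png',(90,60,470,345),2.1)
cv2.imwrite('pics/s18.png',imaging.get_image('side')[120:240,180:340].repeat(4,0).repeat(4,1))"
```

```text
t: 62.55
ee_pos: [517.7, 295.0, 60.9]
orientation: [-3.119, 0.035, 0.047]
ft_force: [-0.3, -1.4, -0.1]
width: 87.5
t: 63.35
ee_pos: [521.3, 292.3, 178.9]
orientation: [-3.118, 0.035, 0.044]
ft_force: [-0.2, 0.1, -0.4]
width: 88.3
```

View pics/o18.png

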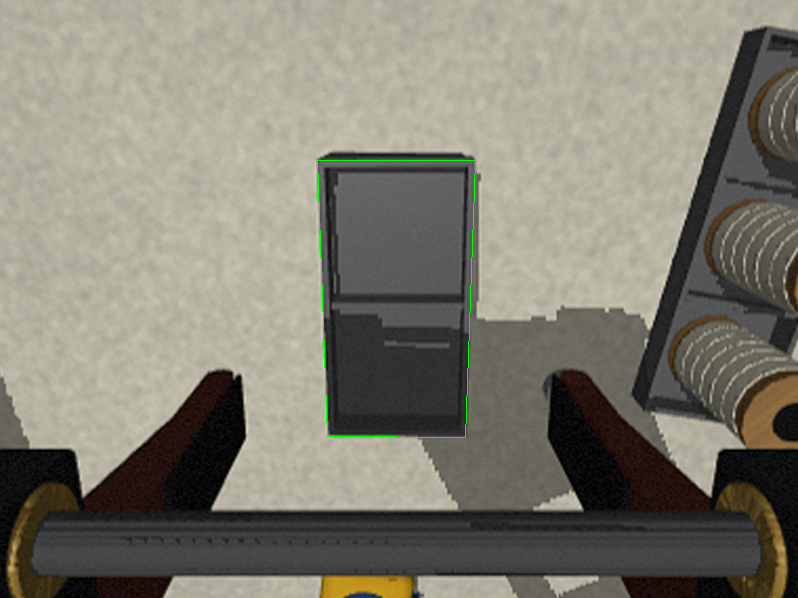

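View pics/s18.png

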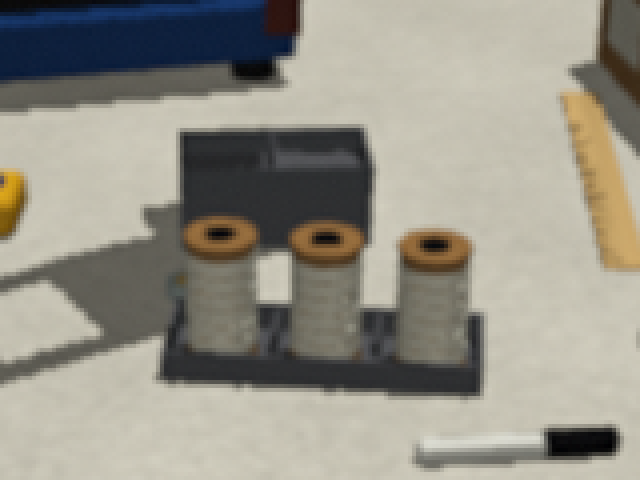

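The tray sits flush on the pile in the side view. I'll move the arm aside for a clear top check.

```bash
python3 -m crank '[{"travel":[-0.3,0.3,-0.4],"turn":0},{"travel":[-0.2,0.8,-0.5],"turn":0},{"travel":[0,0.9,0],"turn":0},{"travel":[0,0.9,0],"turn":0},{"travel":[0,0.9,0],"turn":0},{"travel":[0,0.9,0],"turn":0},{"travel":[0,0.8,0],"turn":0},{"travel":[0,0.5,0],"turn":0},{"travel":[0,0,0],"turn":0},{"travel":[0,0,0],"turn":0}]'; python3 -c "
from h import *
c=cam('top');im=imaging.get_image('top')
a=(517.0,292.9,-.023)
overlay(im,c,[rect(*a,129,66,60)],'pics/z19.png',(105,170,175,260),6)
cv2.imwrite('pics/t19.png',im);cv2.imwrite('pics/s19.png',imaging.get_image('side'))"
```

```text
t: 64.45
ee_pos: [483.9, -18.1, 208.2]
orientation: [-3.121, 0.031, 0.074]
ft_force: [0.1, 1.1, -0.6]
width: 87.6
```

View pics/z19.png

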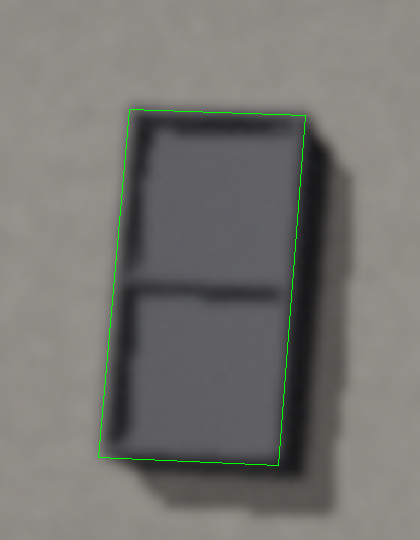

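View pics/t19.png

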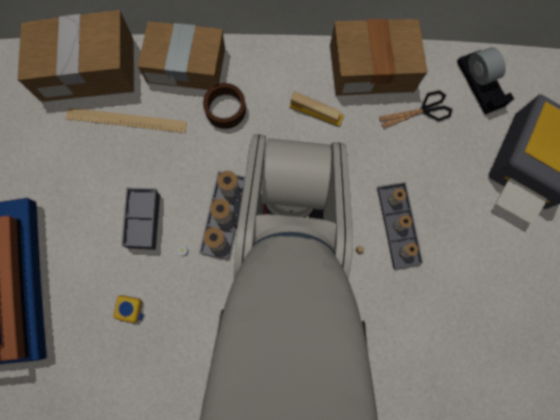

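View pics/s19.png

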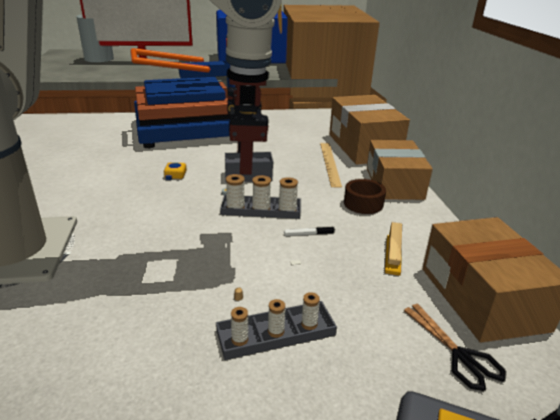

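In the top camera's frame the placed tray sits at about (517.0, 292.9, -0.023). The pile was measured at (517.0, 292.5, -0.023), so they align within about 1 mm. All six spools stand upright and the arm is clear. Handing in.

```bash
python3 -c "
from workcell import workorder
print(workorder.close_job())"
```

```text
the job is handed in; nothing more can be done
None
```

The job is done and handed in, with about 65 s of the 120 s used.

**What I did:**
- Moved the misplaced small spool from the big tray into the free pocket of the small tray.
- Moved the misplaced big spool into the pocket that freed in the big tray.
- Moved the last small spool from the short tray into the small tray.
- Gripped the emptied short tray across its width and set it on the pile, releasing it at about 5 N of contact.

**Last checks:**
- The top and side views showed three upright big spools in one long tray and three upright small ones in the other, one to a pocket.
- The short tray is right way up. The top view put it within about 1 mm and parallel to where I had measured the pile. The side view showed it flush when I let go.
- The arm was clear of everything, at about 208 mm, before I handed in.

**What disagreed:**
- The top and wrist cameras put the pile 2–3 mm apart. I aimed between them, using known spool release points and the pile's front edge in the wrist view.
- The tool tilted by up to about 4.6° during sideways moves, and I brought it back to about 2° before setting the tray down. No spool tipped.

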